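Load the gravity-feed tape rack in order

ROBOT

A 6-joint arm with a two-finger parallel gripper is mounted at the origin on the work surface. World frame = base frame: x ahead of the robot, y to its left, z up, the work surface at z = 0. Lengths are in m, angles in degrees, forces in N, time in s.
With the tool pointing down it reaches from about 0.3 to 0.75 m from the base axis. Payload 8.5 kg.
Tool frame: the origin (TCP) lies midway between the tips of the shut fingers; the grasp point (between the pads) lies 19 mm behind it; y points along the fingers, z is the direction in which the jaws open and shut, and the axes are right-handed (so a half turn about y gives the same grasp; the last joint's range is limited). The gripper opens to 85 mm and grips with 20 to 120 N. Pads are 22 mm wide; open, the fingers measure 114 mm over their backs; the gripper's body (76 mm by 85 mm) begins 54 mm behind the grasp point. The pads swing forward as they close: fully open they stand 13 mm farther back than shut.
Start: joints at [-12.336, 21.807, 74.336, -0, 83.858, -12.336], TCP at [0.55, 0, 0.231] pointing down, gripper open.
Joint ranges: [-178.18, 178.18], [-50.72, 133.34], [12.68, 142.11], [-81.47, 261.47], [9.98, 163.14], [-165.26, 165.26]. Speed limits (degrees/s): [136.94, 136.94, 180, 180, 180, 180].

INTERFACE

Orientations are given as a 3x3 rotation matrix whose columns are the frame's x, y, z axes.
In Python, from rig import status, imaging, job gives the robot as it stands. The module is installed in compiled form; this text tells all that it offers.
- The arm moves only by the tool jog_arm, never from a script. Its argument "rows" is a list of rows, each an object of numbers: "hand": the opening, from 0 (shut) to 1 (fully open); "dx", "dy", "dz": the shift along the tool's x, y, z in cm; "ax", "ay", "az": the turn, a rotation vector about the tool's x, y, z in degrees. In form: [{"hand": .., "dx": .., "dy": .., "dz": .., "ax": .., "ay": .., "az": ..}, ...]. A call has exactly 5 rows; each row shifts and turns the commanded pose from where the row before left it, along the tool's axes as they then stand; what a row does not reach is not made up. A row lasts 1/12 s, in which the tool goes at most 41.7 mm and 7.16 degrees, less where a joint would pass 70% of its speed; a pose out of reach is approached as far as the arm can. A call is refused whole if a number of a shift passes 4.17 or a number of a turn 7.16, either way. A call with a gripper value outside its range is refused whole. The fingers move at their own pace and stop on an object; "newtons" is the grip in N (left out, the last holds). Time passes only in rows, so rows that do not move let the fingers close, or fill a call up. It gives the time, the measured TCP pose, the force and the opening at its end, in the units of the state.
- status.observe(): the state, without advancing time (a new reading comes with each control period).
- imaging.get_image(name): name is "scene" or "side" or "wrist"; returns the picture (384x512x3 uint8, red, green, blue); there is no depth.
- imaging.camera_model(name): a dict with "K" (3x3 intrinsics, pixels), "position" and "rotation" of the camera in the world; the wrist camera has in their place "tool_from_camera" (4x4, takes a point from camera to tool coordinates, whose origin is the TCP and whose axes are the tool frame's). Camera axes: x right, y down, z forward; pixel columns grow to the right and rows downward; lengths in m; the calibration is good to about 2 mm. A picture is of the moment at which its call begins: read the wrist's pose just before it. camera_model takes no time and is no camera call.
- job.close_job(): hands the job in, once; it reports no verdict.
The state is a dict: "time_s": time; "q": joint angles; "qvel": joint speeds; "joint_efforts": joint torques, N m; "position": TCP position; "tool_rot": TCP orientation; "ft_force": force on the tool from outside, world axes, zero at the start; "wrist_torque": the same for the moment, N m; "grip_width": finger opening in m.
Only numpy, scipy, OpenCV 4.12 (cv2) and the standard library are available. Lean on these libraries where they do the work, as an engineer would, in place of code of your own. Each camera call takes 0.05 s, during which the arm holds its last target.

TASK

Load the empty tape rack at the packing bench through its open rear end, under the edge of the shelf with the carton: put the orange tape roll on the chute first and let it run down to the yellow front stop, then load the blue roll so that it comes to rest right behind it. Set the rolls down rather than dropping them, let go of them, and leave the parcel, the cup and the empty cardboard core where they are.

Things in the scene. Friction and masses are not known exactly. Their poses are not given: they have to be found in the camera images.
- rack: Fixed tape rack: blue posts, grey chute, steel shelf with an orange carton over it. Origin on the table below the entry point; x along the chute from the open rear end (facing the robot) to the yellow stop, y across, z up. The chute slopes 12 degrees down to +x. Floor 58 mm wide between rails 11 mm high, 4 mm thick, so a roll stands well above the rails. A roll let go at the entry runs down in about 1 s.
- rack_shelf_edge (a point): Middle of the shelf's lower rear edge, rack frame (0.010, 0, 0.211), 18 mm above the top of a roll at the entry. Shelf 130 mm wide in y, 55 mm deep; the carton on it rises to z=0.309. A gripper pointing straight down at the entry hits them; leaning back to the rack's -x by 30 to 45 degrees (fingers forward and down) fits. Posts below at x=0.045, y=+-0.040; three wire bars close the top from the shelf to the stop.
- rack_lip (a point): Middle of the top of the rear lip that ends the chute, rack frame about (-0.027, 0, 0.140). The lip is 6 mm thick and rises 6 mm above the chute floor.
- rack_entry (a point): Entry point: where the centre of a tape roll lies when it rests on the chute just at the rear end, its axis along the rack's y. Rack frame (0, 0, 0.161).
- rack_front (a point): Where the centre of the first roll lies when it rests against the yellow front stop. Rack frame (0.158, 0, 0.128).
- rack_second (a point): Where the centre of the second roll lies when it rests against the first one. 64 mm up the chute from rack_front.
- tape_orange: Roll of orange packing tape, 64 mm in diameter, 48 mm wide, about 120 g. Origin at its centre, y along its axis. It lies in one of the two wooden cradles, axis level, flat ends free for the fingers; rigid, easily held with 15 to 25 N across its flat ends.
- tape_blue: Roll of blue packing tape, same size and same lie as the orange one, in the other cradle.
- cradle_a: Fixed wooden V cradle, base 90 mm (x) by 60 mm (y) by 6 mm, the V 34 mm wide in y, its tips 30 mm high. Origin under the centre of the base; the roll in it has its centre 49 mm above the table and its axis along the cradle's y.
- cradle_b: A second cradle, the same as cradle_a.
- parcel: Loose cardboard parcel 120 x 90 x 50 mm, bystander. Origin at the centre of its underside.
- cup: Loose white cup, 76 mm across, 85 mm tall, bystander. Origin at the centre of its underside.
- core: Loose empty cardboard core, a tube 56 mm across and 50 mm tall standing on end, bystander. Origin at the centre of its underside.
Mind the look-alikes: they are no part of the job. Of the things that look like the tape_blue, the middle-sized one is meant.

How it is judged (in metres and radians):
On the way, in this order (a step that is already met when the one before it is completed fails the run):
1. the orange roll lies against the front stop, let go (distance between tape_orange and rack_front below 0.012 m and contact force between the fingers and tape_orange below 0.1 N), for 0.2 s.
2. the blue roll lies right behind the orange one, let go (distance between tape_blue and rack_second below 0.014 m and contact force between the fingers and tape_blue below 0.1 N), for 0.2 s.
At the end, for the whole second after the job is handed in: The orange roll's centre is within 12 mm of rack_front and the blue roll's within 14 mm of rack_second, both at rest (below 0.03 m/s) and not touched by the fingers (all of step 1 and all of step 2 and linear speed of each of tape_orange, tape_blue below 0.03 m/s).
It fails at once if the parcel is pushed more than 30 mm from its place (distance of parcel from where it was at the start of the episode above 0.03 m).
It fails at once if the cup is pushed more than 30 mm from its place (distance of cup from where it was at the start of the episode above 0.03 m).
It fails at once if the core is pushed more than 30 mm from its place (distance of core from where it was at the start of the episode above 0.03 m).
It fails at once if the orange roll is dropped or thrown (faster than 1.2 m/s while not held; a fall of about 7 cm, rolling down the chute stays below 0.95) (linear speed of tape_orange above 1.2 m/s and contact force between the fingers and tape_orange below 0.1 N).
It fails at once if the blue roll is dropped or thrown (faster than 1.2 m/s while not held; a fall of about 7 cm, rolling down the chute stays below 0.95) (linear speed of tape_blue above 1.2 m/s and contact force between the fingers and tape_blue below 0.1 N).
It also fails if it takes over 61 s, if anything falls off the work surface, if the arm or the gripper's body presses on something with over 40 N, if the wrist force passes 120 N, or if a joint passes its speed limit or range.

## Working session

There is one attempt and no reset: what is moved stays moved. The work goes in short steps, Python scripts to look and compute and a tool call to move; the robot and the scene stay as the last step left them, time stands still between calls to the robot, and variables do not carry over. Pictures are saved under pics/ and viewed, and the job is handed in when it is done.

Besides the shell and the picture viewer there is one more tool, called after ">>>" by a JSON object that holds its "name" and its "arguments", one argument or row to a line. jog_arm: Moves the arm, as the interface text tells. Its arguments: {"type":"object","properties":{"rows":{"type":"array"},"newtons":{"type":"number"}},"required":["rows"]}

```bash
mkdir -p pics; ls; python3 - <<'E'
from rig import status, imaging
import cv2,numpy as np
np.set_printoptions(precision=4,suppress=True)
s=status.observe();print(s)
for n in("scene","side","wrist"):
    print(n,imaging.camera_model(n))
    cv2.imwrite(f"pics/{n}0.png",imaging.get_image(n)[:,:,::-1])
E
```

```text
pics
{'time_s': 0.0, 'q': array([-12.3343,  21.8427,  74.3864,   0.0007,  83.8594, -12.3359]), 'qvel': array([ 0.0512,  0.0663,  0.0267, -0.0216, -0.0017, -0.0187]), 'joint_efforts': array([ -0.001 , -44.8467, -23.1286,  -0.0003,   0.0047,   0.    ]), 'position': array([0.5497, 0.0001, 0.2307]), 'tool_rot': array([[ 0.    , -0.0015,  1.    ],
       [-1.    ,  0.0003,  0.    ],
       [-0.0003, -1.    , -0.0015]]), 'ft_force': array([-0.7553, -0.0815, -0.3456]), 'wrist_torque': array([-0.0797,  0.0286, -0.0029]), 'grip_width': 0.08553688657999206}
scene {'K': array([[363.1737,   0.    , 252.7158],
       [  0.    , 363.1737, 193.8075],
       [  0.    ,   0.    ,   1.    ]]), 'position': array([0.9168, 0.5195, 1.0795]), 'rotation': array([[-0.8572,  0.4378, -0.2713],
       [ 0.515 ,  0.7268, -0.4545],
       [-0.0018, -0.5293, -0.8484]])}
side {'K': array([[474.5861,   0.    , 254.6239],
       [  0.    , 474.5861, 183.9262],
       [  0.    ,   0.    ,   1.    ]]), 'position': array([0.2926, 0.922 , 0.7917]), 'rotation': array([[-0.939 , -0.2123,  0.2704],
       [-0.3431,  0.5298, -0.7756],
       [ 0.0215, -0.8211, -0.5703]])}
wrist {'K': array([[299.3186,   0.    , 252.4478],
       [  0.    , 299.3186, 190.3365],
       [  0.    ,   0.    ,   1.    ]]), 'tool_from_camera': array([[ 0.0004,  0.9579,  0.2872, -0.073 ],
       [-0.0001, -0.2872,  0.9579, -0.1432],
       [ 1.    , -0.0005, -0.    ,  0.0011],
       [ 0.    ,  0.    ,  0.    ,  1.    ]])}
```

View pics/scene0.png

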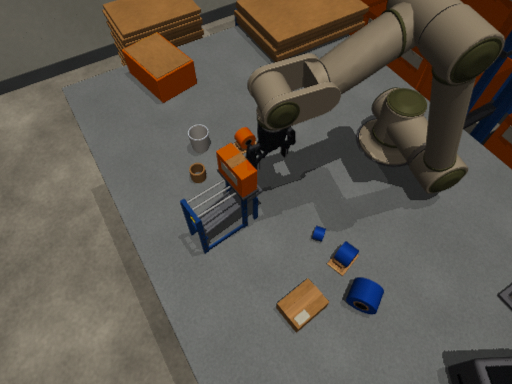

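View pics/side0.png

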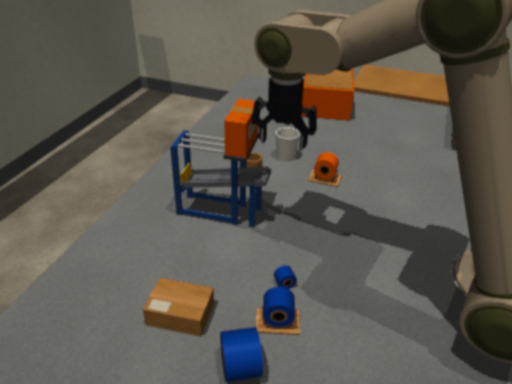

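View pics/wrist0.png

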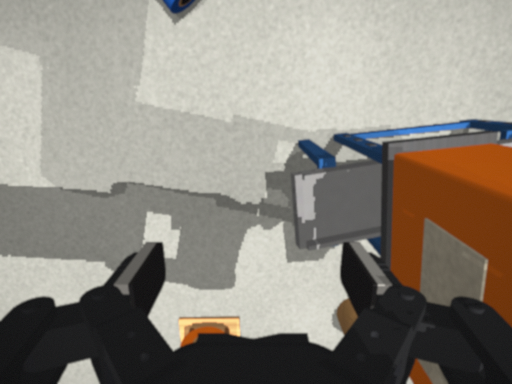

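The scene camera shows the orange roll in its cradle at (244,137). It shows three blue candidates: small at (318,233), middle-sized in a cradle at (345,254) and large at (366,294). The middle one on the cradle is the one described. Next I'll take close crops.

```bash
python3 - <<'E'
import cv2
def crop(n,x0,y0,w,h,k,o):
    im=cv2.imread(f"pics/{n}.png")[y0:y0+h,x0:x0+w]
    cv2.imwrite(f"pics/{o}.png",cv2.resize(im,None,fx=k,fy=k,interpolation=cv2.INTER_CUBIC))
crop("side0",215,255,100,75*1,8,"c_blue_side")
crop("side0",160,90,130,140-5,5,"c_rack_side") if 0 else crop("side0",160,90,130,97+40,4,"c_rack_side")
crop("side0",300,145,50,45,12,"c_or_side")
crop("scene0",305,220,90,65,8,"c_blue_scene")
crop("scene0",170,120,100,75,8,"c_or_scene")
crop("scene0",170,140,120,112,5,"c_rack_scene")
E
```

```text
(no output)
```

View pics/c_blue_side.png

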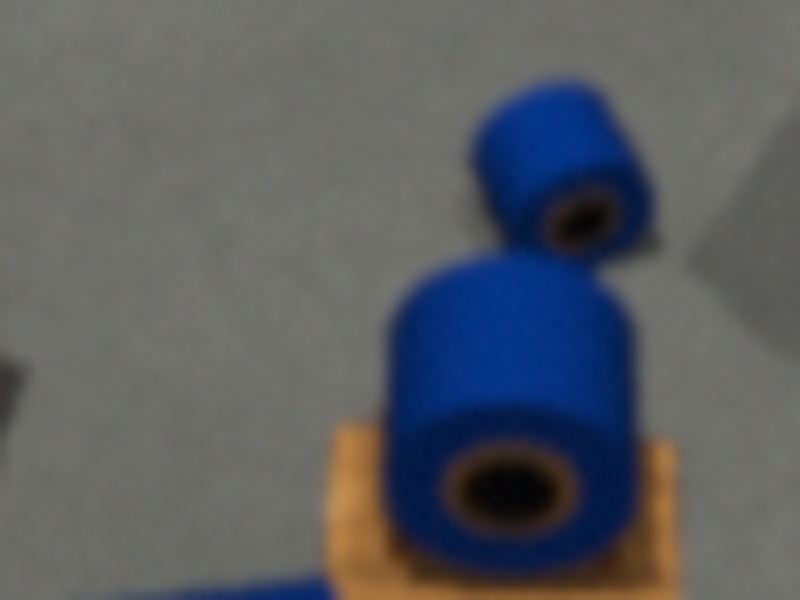

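View pics/c_rack_side.png

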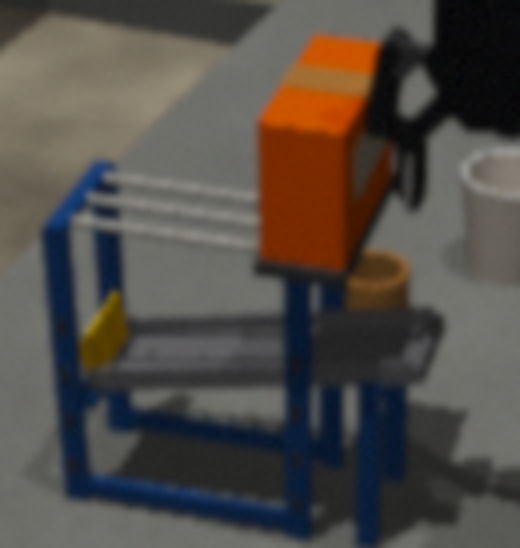

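View pics/c_or_side.png

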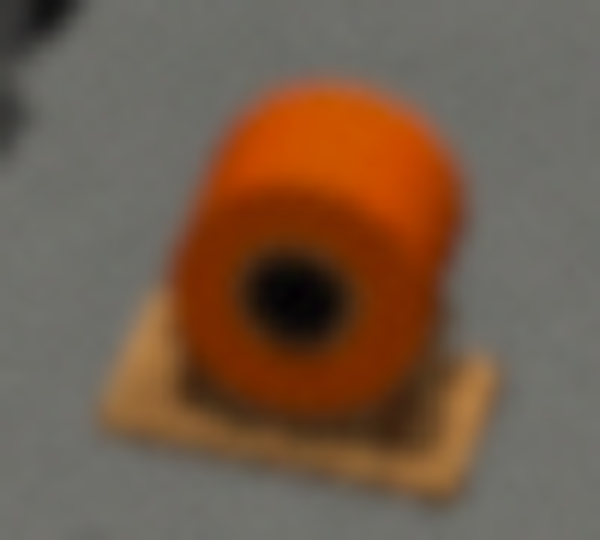

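View pics/c_blue_scene.png

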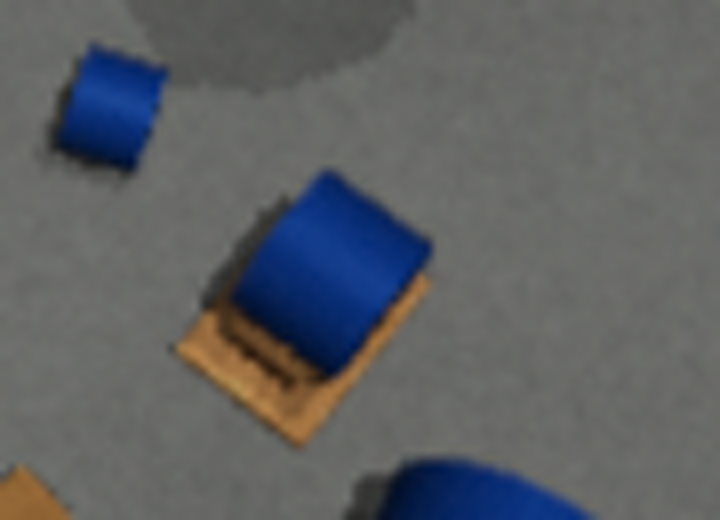

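View pics/c_or_scene.png

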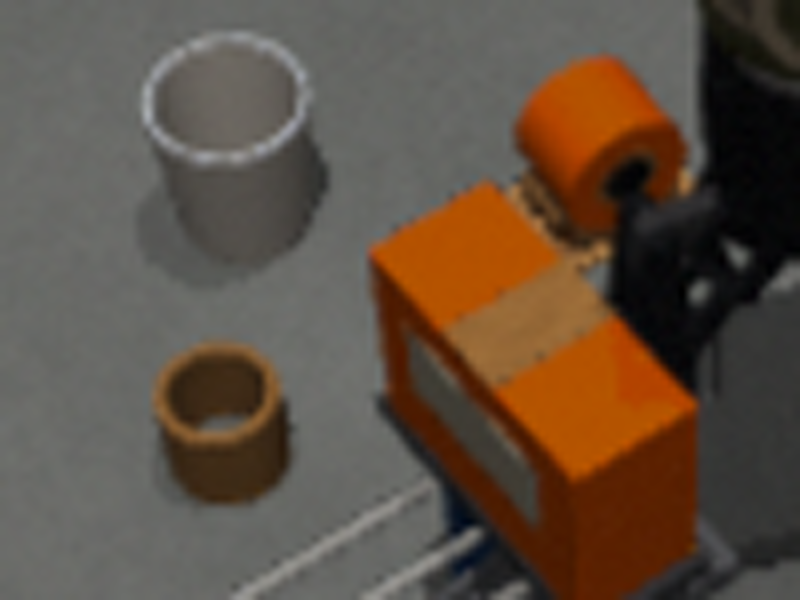

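View pics/c_rack_scene.png

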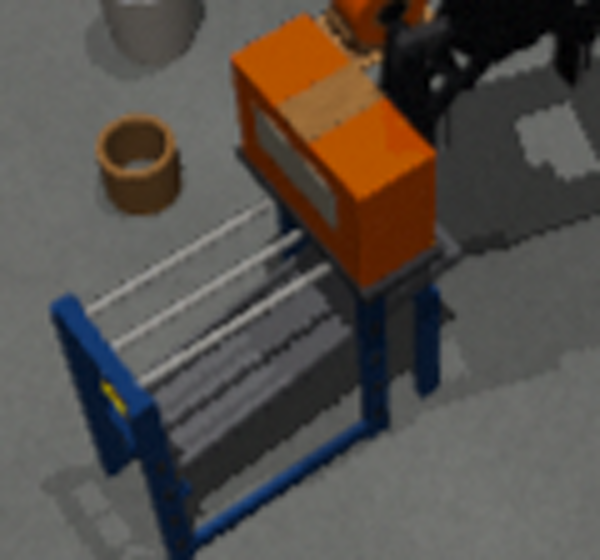

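```bash
cat > h.py <<'E'
import numpy as np,cv2
from rig import status,imaging
from scipy.optimize import least_squares
np.set_printoptions(precision=4,suppress=True)
CM={n:imaging.camera_model(n) for n in("scene","side","wrist")}
def cam(n,st=None):
    c=CM[n]
    if n!="wrist": return c["K"],np.array(c["rotation"]),np.array(c["position"])
    T=np.array(c["tool_from_camera"]);R=np.array(st["tool_rot"])
    return c["K"],R@T[:3,:3],R@T[:3,3]+np.array(st["position"])
def proj(P,C):
    K,R,t=C; p=(np.atleast_2d(P)-t)@R; p=p@np.array(K).T; return p[:,:2]/p[:,2:]
def ray(uv,C):
    K,R,t=C; d=R@np.linalg.solve(K,[*uv,1.]);return t,d
def atz(uv,z,C):
    t,d=ray(uv,C);return t+d*(z-t[2])/d[2]
def cyl(x,y,z,yaw,r=.032,w=.048,pitch=0):
    a=np.linspace(0,2*np.pi,60);o=[]
    for s in(-.5,.5):
        o.append(np.c_[r*np.cos(a),0*a+s*w,r*np.sin(a)])
    P=np.vstack(o);c,s=np.cos(yaw),np.sin(yaw)
    return P@np.array([[c,s,0],[-s,c,0],[0,0,1]])+[x,y,z]
def save(n,im,x0,y0,w,h,k):
    cv2.imwrite(f"pics/{n}.png",cv2.resize(im[y0:y0+h,x0:x0+w],None,fx=k,fy=k,interpolation=cv2.INTER_CUBIC))
E
python3 - <<'E'
import cv2
from h import *
im=cv2.imread("pics/wrist0.png")
save("c_w_rack",im,265,110,247,190,3)
# blue fit by mask
def mask(n,hue,x0,y0,x1,y1):
    im=cv2.imread(f"pics/{n}0.png");h=cv2.cvtColor(im,cv2.COLOR_BGR2HSV)
    m=((abs(h[...,0].astype(int)-hue)<9)&(h[...,1]>170)&(h[...,2]>55)).astype(np.uint8)
    q=np.zeros_like(m);q[y0:y1,x0:x1]=m[y0:y1,x0:x1]
    k,l,s,c=cv2.connectedComponentsWithStats(q);i=1+np.argmax(s[1:,4]);m=(l==i).astype(np.uint8)
    return cv2.morphologyEx(m,cv2.MORPH_CLOSE,np.ones((7,7),np.uint8))
def hm(P,C):
    u=proj(P,C);m=np.zeros((384*4,512*4),np.uint8)
    cv2.fillConvexPoly(m,cv2.convexHull(np.round((u+.5)*4).astype(np.int32)),1)
    return cv2.resize(m.astype(np.float32),(512,384),interpolation=cv2.INTER_AREA)
from scipy.optimize import minimize
def fit(obs,x0,z=.049):
    f=lambda p:sum(np.abs(hm(cyl(p[0],p[1],z,p[2]),cam(n))-m).sum() for n,m in obs)
    best=None
    for dy in(-.5,0,.5):
        r=minimize(f,[x0[0],x0[1],x0[2]+dy],method="Nelder-Mead",options=dict(initial_simplex=np.array([[x0[0],x0[1],x0[2]+dy],[x0[0]+.01,x0[1],x0[2]+dy],[x0[0],x0[1]+.01,x0[2]+dy],[x0[0],x0[1],x0[2]+dy+.3]])))
        print(r.x,np.degrees(r.x[2]),r.fun,[m.sum() for _,m in obs])
print("blue guess",atz((347,253),.049,cam("scene")))
b=atz((347,253),.049,cam("scene"))
ms=mask("side",113,262,287,297,330);mc=mask("scene",113,333,238,362,270)
print("both");fit([("side",ms),("scene",mc)],[b[0],b[1],0.]);print("scene");fit([("scene",mc)],[b[0],b[1],0.])
print("side");fit([("side",ms)],[b[0],b[1],0.])
o=atz((325,167),.049,cam("side"));print("or",o)
mo=mask("side",8,310,148,342,183);fit([("side",mo)],[o[0],o[1],0.])
cv2.imwrite("pics/m.png",255*np.hstack([ms[140:384,200:400],mc[200:384+0,200:400] if 0 else mc[140:384,250:450],mo[140:384,200:400]]))
E
```

```text
blue guess [0.4513 0.2964 0.049 ]
both
[0.4528 0.2953 0.3615] 20.711139264552 368.0625 [np.uint64(846), np.uint64(317)]
[0.4541 0.2954 0.3362] 19.262133675120225 371.625 [np.uint64(846), np.uint64(317)]
[0.453  0.295  0.3771] 21.60488086652047 366.5 [np.uint64(846), np.uint64(317)]
scene
[0.4547 0.295  0.3877] 22.212947907398995 56.875 [np.uint64(317)]
[0.4528 0.2942 0.3883] 22.250398410477665 57.4375 [np.uint64(317)]
[0.4539 0.2955 0.3853] 22.07335188341275 57.1875 [np.uint64(317)]
side
[0.4523 0.2955 0.3028] 17.349775970587757 310.9375 [np.uint64(846)]
[0.4525 0.2948 0.3207] 18.372998482644626 310.5625 [np.uint64(846)]
[0.4528 0.2956 0.3992] 22.871010159759805 308.0 [np.uint64(846)]
or [ 0.4841 -0.2455  0.049 ]
[ 0.4832 -0.2498  0.0971] 5.564870617874805 57.4375 [np.uint64(553)]
[ 0.4829 -0.2489  0.0921] 5.277967114878831 57.3125 [np.uint64(553)]
[ 0.4829 -0.2505  0.0808] 4.627316890299313 57.5625 [np.uint64(553)]
```

View pics/c_w_rack.png

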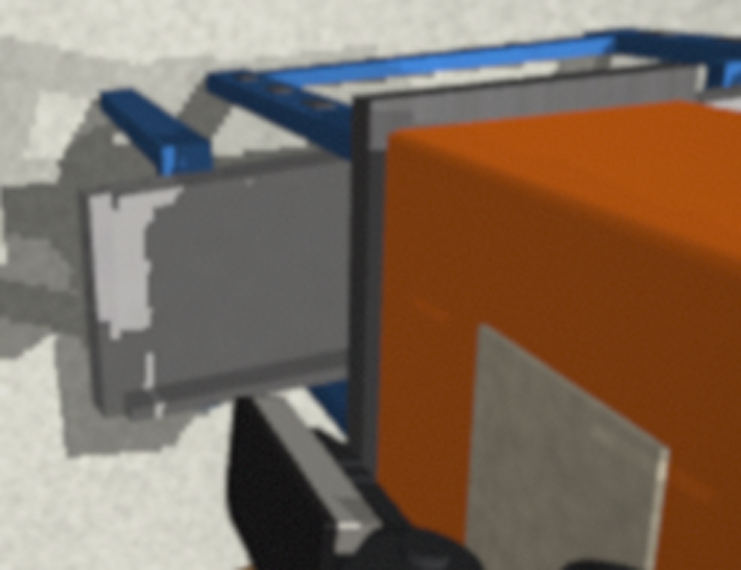

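View pics/m.png

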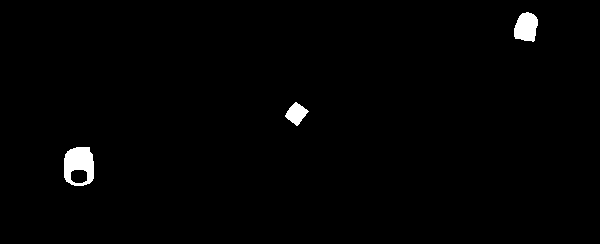

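```bash
cat > rackfit.py <<'E'
from h import *
from rig import status
st=dict(position=np.array([0.5497,0.0001,0.2307]),tool_rot=np.array([[0,-.0015,1],[-1,.0003,0],[-.0003,-1,-.0015]]))
W=cam("wrist",st)
print("lip",atz((292.3,173.3),.14,W),atz((298.3,247.3),.14,W))
print("shelf L",atz((384,142.7),.211,W))
print("shelf dn",atz((265+360/3,110+470/3),.211,W))
for n,uv in (("side",(224.2,157.5)),("side",(246.2,158)),("scene",(217.4,170.4)),("scene",(243,198.4)),("scene",(262,190))):
    print(n,uv,atz(uv,.211,cam(n)))
obs=[("w",(384,142.7),(.010,.065,.211)),("side",(224.2,157.5),(.065,.065,.211)),("side",(246.2,158),(.010,.065,.211)),
("scene",(217.4,170.4),(.065,-.065,.211)),("scene",(243,198.4),(.065,.065,.211)),("scene",(262,190),(.010,.065,.211)),
("w",(292.3,173.3),(-.027,.033,.140)),("w",(298.3,247.3),(-.027,-.033,.140))]
def T(p,P):
    c,s=np.cos(p[2]),np.sin(p[2]);return np.array([p[0]+c*P[0]-s*P[1],p[1]+s*P[0]+c*P[1],P[2]])
C=lambda n:W if n=="w" else cam(n)
f=lambda p:np.concatenate([proj(T(p,P),C(n))[0]-uv for n,uv,P in obs])
r=least_squares(f,[.64,0,0],loss="soft_l1");print(r.x,np.degrees(r.x[2]));print(f(r.x).reshape(-1,2))
E
python3 rackfit.py
```

```text
lip [0.5826 0.0173 0.14  ] [ 0.5903 -0.0484  0.14  ]
shelf L [0.622  0.0512 0.211 ]
shelf dn [ 0.6322 -0.0247  0.211 ]
side (224.2, 157.5) [0.6706 0.0573 0.211 ]
side (246.2, 158) [0.6224 0.0401 0.211 ]
scene (217.4, 170.4) [ 0.6862 -0.0688  0.211 ]
scene (243, 198.4) [0.6702 0.0531 0.211 ]
scene (262, 190) [0.61   0.0568 0.211 ]
[ 0.6144 -0.014   0.0727] 4.165222934555802
[[-4.2893 -0.6505]
 [-1.2515 -0.687 ]
 [-0.6662  2.6543]
 [-0.1585 -1.5604]
 [-0.9031  1.3374]
 [-3.8789  0.1518]
 [ 3.1188  0.365 ]
 [-0.4392  0.4536]]
```

```bash
cat > plan.py <<'E'
from h import *
from scipy.spatial.transform import Rotation as Ro
def Rt(yaw,lean):  # deg; tool z=+object y, tool y forward-down
    a=np.radians(lean);s,c=np.sin(a),np.cos(a)
    return Ro.from_euler("z",yaw,degrees=True).as_matrix()@np.array([[c,s,0],[0,0,1],[s,-c,0]])
def rows(tp,tR,n,p=None,R=None,pr=True):
    st=status.observe()
    p=np.array(st["position"]) if p is None else p;R=np.array(st["tool_rot"]) if R is None else R
    p=p.copy();R=R.copy();p0=p.copy();out=[]
    w=Ro.from_matrix(R.T@tR).as_rotvec(degrees=True)
    wr=np.round(w/n,2)
    for i in range(n):
        g=p0+(np.array(tp)-p0)*(i+1)/n
        d=np.round(R.T@(g-p)*100,2);out.append(np.r_[d,wr])
        p=p+R@d/100;R=R@Ro.from_rotvec(wr,degrees=True).as_matrix()
    if pr:
        for i,o in enumerate(out): print(i,o)
    return p,R
E
python3 - <<'E'
from plan import *
print("cup",atz((199,150),0.0,cam("scene")),atz((199,131),.085,cam("scene")),"core",atz((198,165),.05,cam("scene")))
for n,uv,z in(("cup s",(288,133),.085),("core s",(254,158),.05),("parcel",(303,303),.05)):
    print(n,atz(uv,z,cam("side" if n!="parcel" else "scene")))
print(atz((318,233),.02,cam("scene")))
p,R=rows([.535,0,.33],np.array(status.observe()["tool_rot"]),3)
p,R=rows([.47,-.249,.26],Rt(95,0)if 0 else Rt(5,0),17,p,R)
E
```

```text
cup [ 0.6453 -0.3317  0.    ] [ 0.6274 -0.3433  0.085 ] core [ 0.691  -0.2337  0.05  ]
cup s [ 0.6265 -0.3374  0.085 ]
core s [ 0.6923 -0.2131  0.05  ]
parcel [0.6529 0.3512 0.05  ]
[0.4745 0.1878 0.02  ]
0 [ 0.  -3.3 -0.5  0.   0.   0. ]
1 [ 0.   -3.31 -0.49  0.    0.    0.  ]
2 [ 0.  -3.3 -0.5  0.   0.   0. ]
0 [ 1.46  0.41 -0.38  0.   -5.59 -0.  ]
1 [ 1.43  0.41 -0.53  0.   -5.59 -0.  ]
2 [ 1.36  0.42 -0.65  0.   -5.59 -0.  ]
3 [ 1.29  0.41 -0.79  0.   -5.59 -0.  ]
4 [ 1.21  0.41 -0.91  0.   -5.59 -0.  ]
5 [ 1.11  0.41 -1.03  0.   -5.59 -0.  ]
6 [ 1.02  0.41 -1.12  0.   -5.59 -0.  ]
7 [ 0.89  0.41 -1.22  0.   -5.59 -0.  ]
8 [ 0.77  0.42 -1.31  0.   -5.59 -0.  ]
9 [ 0.64  0.41 -1.37  0.   -5.59 -0.  ]
10 [ 0.51  0.41 -1.43  0.   -5.59 -0.  ]
11 [ 0.36  0.41 -1.46  0.   -5.59 -0.  ]
12 [ 0.22  0.41 -1.5   0.   -5.59 -0.  ]
13 [ 0.07  0.42 -1.52  0.   -5.59 -0.  ]
14 [-0.07  0.41 -1.51  0.   -5.59 -0.  ]
15 [-0.23  0.41 -1.49  0.   -5.59 -0.  ]
16 [-0.36  0.41 -1.47  0.   -5.59 -0.  ]
```

>>> {"name": "jog_arm", "arguments": {
  "rows": [
    {"dy": -3.3, "dz": -0.5},
    {"dy": -3.3, "dz": -0.5},
    {"dy": -3.3, "dz": -0.5},
    {"dx": 1.46, "dy": 0.41, "dz": -0.38, "ay": -5.6},
    {"dx": 1.43, "dy": 0.41, "dz": -0.53, "ay": -5.6}
  ],
  "newtons": 20
}}

```text
invalid input at $.rows[0]: expected keys hand, dx, dy, dz, ax, ay, az
```

>>> {"name": "jog_arm", "arguments": {
  "rows": [
    {"dx": 1.36, "dy": 0.42, "dz": -0.65, "ay": -5.6},
    {"dx": 1.3, "dy": 0.4, "dz": -0.8, "ay": -5.6},
    {"dx": 1.2, "dy": 0.4, "dz": -0.9, "ay": -5.6},
    {"dx": 1.1, "dy": 0.4, "dz": -1.0, "ay": -5.6},
    {"dx": 1.0, "dy": 0.4, "dz": -1.1, "ay": -5.6}
  ]
}}

```text
invalid input at $.rows[0]: expected keys hand, dx, dy, dz, ax, ay, az
```

>>> {"name": "jog_arm", "arguments": {
  "rows": [
    {"dx": 0.9, "dy": 0.4, "dz": -1.2, "ay": -5.6},
    {"dx": 0.8, "dy": 0.4, "dz": -1.3, "ay": -5.6},
    {"dx": 0.65, "dy": 0.4, "dz": -1.4, "ay": -5.6},
    {"dx": 0.5, "dy": 0.4, "dz": -1.4, "ay": -5.6},
    {"dx": 0.35, "dy": 0.4, "dz": -1.45, "ay": -5.6}
  ]
}}

```text
invalid input at $.rows[0]: expected keys hand, dx, dy, dz, ax, ay, az
```

>>> {"name": "jog_arm", "arguments": {
  "rows": [
    {"dx": 0.2, "dy": 0.4, "dz": -1.5, "ay": -5.6},
    {"dx": 0.05, "dy": 0.4, "dz": -1.5, "ay": -5.6},
    {"dx": -0.05, "dy": 0.4, "dz": -1.5, "ay": -5.6},
    {"dx": -0.2, "dy": 0.4, "dz": -1.5, "ay": -5.6},
    {"dx": -0.35, "dy": 0.4, "dz": -1.45, "ay": -5.6}
  ]
}}

```text
invalid input at $.rows[0]: expected keys hand, dx, dy, dz, ax, ay, az
```

```bash
python3 - <<'E'
from h import *
import pickle
st=status.observe();print(st["q"],st["position"],st["tool_rot"],st["time_s"])
im=imaging.get_image("wrist")[:,:,::-1].copy();cv2.imwrite("pics/w1.png",im)
pickle.dump(st,open("w1.pkl","wb"))
im=imaging.get_image("side")[:,:,::-1].copy();cv2.imwrite("pics/s1.png",im)
E
```

```text
[-12.3367  21.8315  74.3699  -0.0001  83.8572 -12.3369] [0.5498 0.     0.2309] [[ 0.     -0.001   1.    ]
 [-1.      0.0002  0.    ]
 [-0.0002 -1.     -0.001 ]] 0.15
```

View pics/w1.png

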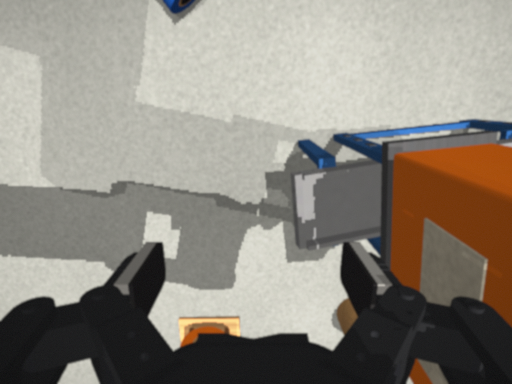

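View pics/s1.png

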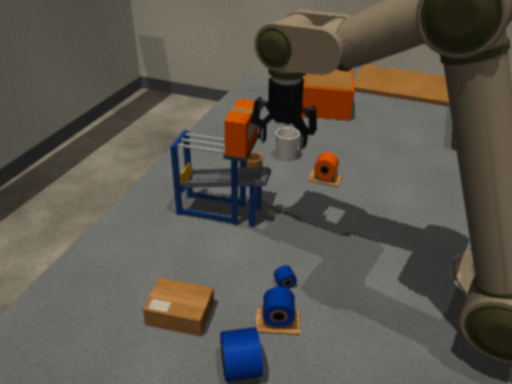

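Both pictures match the first set, so nothing moved. All seven keys are needed in each row, so I'll resend the move.

>>> {"name": "jog_arm", "arguments": {
  "rows": [
    {"hand": 1, "dx": 0, "dy": -3.3, "dz": -0.5, "ax": 0, "ay": 0, "az": 0},
    {"hand": 1, "dx": 0, "dy": -3.3, "dz": -0.5, "ax": 0, "ay": 0, "az": 0},
    {"hand": 1, "dx": 0, "dy": -3.3, "dz": -0.5, "ax": 0, "ay": 0, "az": 0},
    {"hand": 1, "dx": 1.46, "dy": 0.41, "dz": -0.38, "ax": 0, "ay": -5.6, "az": 0},
    {"hand": 1, "dx": 1.43, "dy": 0.41, "dz": -0.53, "ax": 0, "ay": -5.6, "az": 0}
  ],
  "newtons": 20
}}

```text
time_s: 0.67
position: [0.5276, -0.0293, 0.3242]
tool_rot: [[0.2, 0.005, 0.98], [-0.98, -0.001, 0.2], [0.002, -1.0, 0.004]]
ft_force: [0.5, -0.3, -1.0]
grip_width: 0.085
```

>>> {"name": "jog_arm", "arguments": {
  "rows": [
    {"hand": 1, "dx": 1.36, "dy": 0.42, "dz": -0.65, "ax": 0, "ay": -5.6, "az": 0},
    {"hand": 1, "dx": 1.3, "dy": 0.4, "dz": -0.8, "ax": 0, "ay": -5.6, "az": 0},
    {"hand": 1, "dx": 1.2, "dy": 0.4, "dz": -0.9, "ax": 0, "ay": -5.6, "az": 0},
    {"hand": 1, "dx": 1.1, "dy": 0.4, "dz": -1.0, "ax": 0, "ay": -5.6, "az": 0},
    {"hand": 1, "dx": 1.0, "dy": 0.4, "dz": -1.1, "ax": 0, "ay": -5.6, "az": 0}
  ]
}}

```text
time_s: 1.08
position: [0.5083, -0.1027, 0.3016]
tool_rot: [[0.636, -0.0, 0.772], [-0.772, 0.0, 0.636], [-0.0, -1.0, -0.0]]
ft_force: [-0.3, -0.5, -0.1]
grip_width: 0.0853
```

>>> {"name": "jog_arm", "arguments": {
  "rows": [
    {"hand": 1, "dx": 0.9, "dy": 0.4, "dz": -1.2, "ax": 0, "ay": -5.6, "az": 0},
    {"hand": 1, "dx": 0.8, "dy": 0.4, "dz": -1.3, "ax": 0, "ay": -5.6, "az": 0},
    {"hand": 1, "dx": 0.65, "dy": 0.4, "dz": -1.4, "ax": 0, "ay": -5.6, "az": 0},
    {"hand": 1, "dx": 0.5, "dy": 0.4, "dz": -1.4, "ax": 0, "ay": -5.6, "az": 0},
    {"hand": 1, "dx": 0.35, "dy": 0.4, "dz": -1.45, "ax": 0, "ay": -5.6, "az": 0}
  ]
}}

```text
time_s: 1.5
position: [0.4897, -0.1759, 0.2816]
tool_rot: [[0.924, -0.0, 0.383], [-0.383, 0.0, 0.924], [-0.0, -1.0, 0.0]]
ft_force: [0.4, -0.4, -0.4]
grip_width: 0.0852
```

>>> {"name": "jog_arm", "arguments": {
  "rows": [
    {"hand": 1, "dx": 0.2, "dy": 0.4, "dz": -1.5, "ax": 0, "ay": -5.6, "az": 0},
    {"hand": 1, "dx": 0.05, "dy": 0.4, "dz": -1.5, "ax": 0, "ay": -5.6, "az": 0},
    {"hand": 1, "dx": -0.05, "dy": 0.4, "dz": -1.5, "ax": 0, "ay": -5.6, "az": 0},
    {"hand": 1, "dx": -0.2, "dy": 0.4, "dz": -1.5, "ax": 0, "ay": -5.6, "az": 0},
    {"hand": 1, "dx": -0.35, "dy": 0.4, "dz": -1.45, "ax": 0, "ay": -5.6, "az": 0}
  ]
}}

```text
time_s: 1.92
position: [0.4711, -0.2487, 0.2616]
tool_rot: [[0.995, -0.0, -0.095], [0.095, 0.0, 0.995], [-0.0, -1.0, 0.0]]
ft_force: [0.9, 0.4, -0.4]
grip_width: 0.0854
```

```bash
python3 - <<'E'
from h import *
import pickle
st=status.observe();print(st["q"],st["position"],st["tool_rot"],st["time_s"])
im=imaging.get_image("wrist")[:,:,::-1].copy();cv2.imwrite("pics/w2.png",im)
pickle.dump(st,open("w2.pkl","wb"))
im=imaging.get_image("side")[:,:,::-1].copy();cv2.imwrite("pics/s2.png",im)
E
```

```text
[ -40.5739   18.9068   73.7394   -0.0002   87.3686 -136.0493] [ 0.4711 -0.2487  0.2616] [[ 0.9954 -0.0002 -0.0954]
 [ 0.0954  0.0002  0.9954]
 [-0.0002 -1.      0.0002]] 1.9167
```

View pics/w2.png

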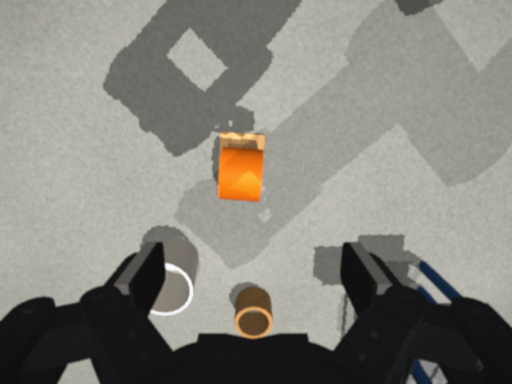

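View pics/s2.png

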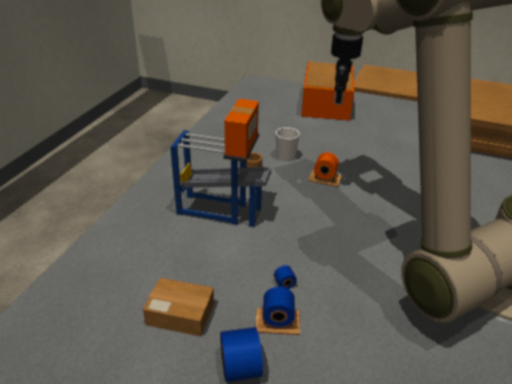

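The wrist camera shows the orange roll at (241,173) in its cradle, the cup near (172,285) and the core at (254,312), with clear space around the roll.

```bash
cat > fit.py <<'E'
from h import *
from scipy.optimize import minimize
def seg(im,lo,hi,box,smin=150,vmin=50):
    h=cv2.cvtColor(im,cv2.COLOR_BGR2HSV);x0,y0,x1,y1=box
    m=((h[...,0]>=lo)&(h[...,0]<=hi)&(h[...,1]>=smin)&(h[...,2]>=vmin)).astype(np.uint8)
    q=np.zeros_like(m);q[y0:y1,x0:x1]=m[y0:y1,x0:x1]
    k,l,s,c=cv2.connectedComponentsWithStats(q);m=(l==1+np.argmax(s[1:,4])).astype(np.uint8)
    return cv2.morphologyEx(m,cv2.MORPH_CLOSE,np.ones((7,7),np.uint8))
def hm(P,C):
    u=proj(P,C);m=np.zeros((384*8,512*8),np.uint8)
    cv2.fillConvexPoly(m,cv2.convexHull(np.round((u+.5)*8).astype(np.int32)),1)
    return cv2.resize(m.astype(np.float32),(512,384),interpolation=cv2.INTER_AREA)
def fit(obs,x0,z=.049):
    f=lambda p:sum(np.abs(hm(cyl(p[0],p[1],z,p[2]),C)-m).sum() for C,m in obs)
    for dy in(-.15,.15):
        s=np.array([x0]*4,float);s[:,2]+=dy;s[1,0]+=.01;s[2,1]+=.01;s[3,2]-=2*dy
        r=minimize(f,s[0],method="Nelder-Mead",options=dict(initial_simplex=s))
        print(r.x,np.degrees(r.x[2]),r.fun,[int(m.sum()) for _,m in obs])
E
python3 - <<'E'
from fit import *
import pickle
st=pickle.load(open("w2.pkl","rb"));im=cv2.imread("pics/w2.png")
h=cv2.cvtColor(im,cv2.COLOR_BGR2HSV);print(h[140,235],h[150,241],h[180,241],h[137,260],h[197,241])
m=seg(im,3,13,(205,120,280,215),215)
C=cam("wrist",st);fit([(C,m)],[.483,-.249,.09])
fit([(C,m),(cam("side"),seg(cv2.imread("pics/s2.png"),2,14,(310,148,342,183)))],[.483,-.249,.09])
v=im.copy();v[m>0]=v[m>0]//2+[0,127,0];save("mw2",v,195,110,100,110,5)
E
```

```text
[ 15 131 189] [ 12 232 155] [ 19 208 250] [ 17 125 237] [ 13 237 231]
[ 0.4853 -0.2596  0.124 ] 7.103731569539476 1632.5625 [608]
[ 0.4856 -0.2606  0.1098] 6.292567337987433 1634.609375 [608]
[ 0.4843 -0.2571  0.1574] 9.016041535647048 1740.9375 [608, 585]
[ 0.4837 -0.2567  0.1857] 10.639745872053645 1741.59375 [608, 585]
```

View pics/mw2.png

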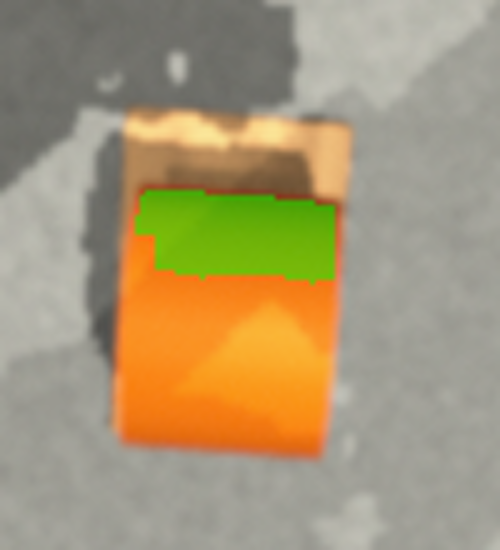

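```bash
python3 - <<'E'
from fit import *
import pickle
st=pickle.load(open("w2.pkl","rb"));im=cv2.imread("pics/w2.png")
m=np.zeros((384,512),np.uint8);cv2.fillConvexPoly(m,np.round(np.array([[222.4,147.4],[263,150],[259.6,201.6],[218.4,198]])-.5).astype(np.int32),1)
C=cam("wrist",st);fit([(C,m)],[.483,-.249,.03])
S=(cam("side"),seg(cv2.imread("pics/s2.png"),2,14,(310,148,342,183)))
fit([(C,m),S],[.483,-.249,.03])
E
```

```text
[ 0.4865 -0.2618  0.0205] 1.174487605122542 88.375 [2169]
[ 0.4866 -0.2617  0.0205] 1.174959695530073 90.765625 [2169]
[ 0.4862 -0.2617  0.0229] 1.3145423274500772 239.640625 [2169, 585]
[ 0.4864 -0.2617  0.0237] 1.3580421585268798 239.765625 [2169, 585]
```

```bash
python3 - <<'E'
from fit import *
im=cv2.imread("pics/s2.png");out=[]
for p in((.4865,-.2617,.02),(.483,-.2495,.09)):
    b=cv2.resize(im[140:195,295:355],None,fx=8,fy=8,interpolation=cv2.INTER_CUBIC)
    u=((proj(cyl(p[0],p[1],.049,p[2]),cam("side"))+.5-[295,140])*8).astype(np.int32)
    for k in(u[:60],u[60:]): cv2.polylines(b,[k],True,(0,255,0),1)
    out.append(b[:,:400])
cv2.imwrite("pics/ov.png",np.hstack(out))
E
```

```text
(no output)
```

View pics/ov.png

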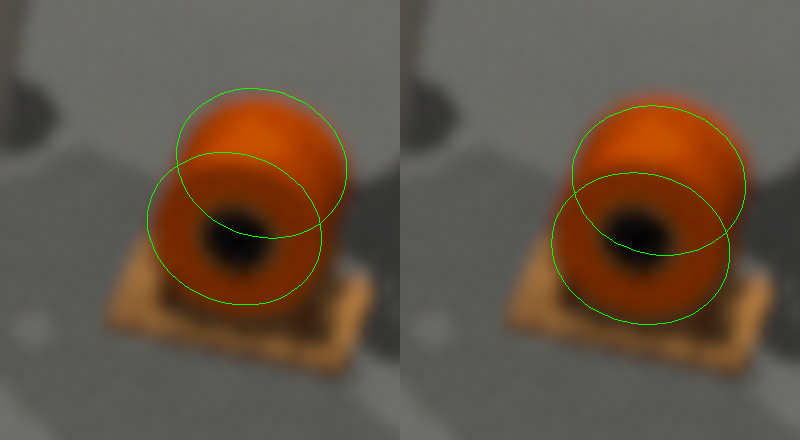

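```bash
python3 - <<'E'
from plan import *
p,R=rows([.485,-.258,.115],Rt(1.3,0),5)
E
```

```text
0 [ 0.27  2.92 -0.2  -0.01  0.78 -0.02]
1 [ 0.27  2.92 -0.19 -0.01  0.78 -0.02]
2 [ 0.28  2.92 -0.19 -0.01  0.78 -0.02]
3 [ 0.28  2.92 -0.19 -0.01  0.78 -0.02]
4 [ 0.27  2.92 -0.18 -0.01  0.78 -0.02]
```

>>> {"name": "jog_arm", "arguments": {
  "rows": [
    {"hand": 1, "dx": 0.27, "dy": 2.9, "dz": -0.2, "ax": 0, "ay": 0.8, "az": 0},
    {"hand": 1, "dx": 0.27, "dy": 2.9, "dz": -0.2, "ax": 0, "ay": 0.8, "az": 0},
    {"hand": 1, "dx": 0.27, "dy": 2.9, "dz": -0.2, "ax": 0, "ay": 0.8, "az": 0},
    {"hand": 1, "dx": 0.27, "dy": 2.9, "dz": -0.2, "ax": 0, "ay": 0.8, "az": 0},
    {"hand": 1, "dx": 0.27, "dy": 2.9, "dz": -0.2, "ax": 0, "ay": 0.8, "az": 0}
  ]
}}

```text
time_s: 2.43
position: [0.4858, -0.2565, 0.116]
tool_rot: [[1.0, 0.001, -0.018], [0.018, -0.0, 1.0], [0.001, -1.0, -0.0]]
ft_force: [0.4, 0.2, 0.3]
grip_width: 0.0853
```

```bash
python3 - <<'E'
from h import *
import pickle
st=status.observe();print(st["q"],st["position"],st["tool_rot"],st["time_s"])
im=imaging.get_image("wrist")[:,:,::-1].copy();cv2.imwrite("pics/w3.png",im)
pickle.dump(st,open("w3.pkl","wb"))
E
```

```text
[ -40.1889   28.0744   84.653     0.0128   67.2405 -131.2143] [ 0.4858 -0.2565  0.116 ] [[ 0.9998  0.0006 -0.0178]
 [ 0.0178 -0.0002  0.9998]
 [ 0.0006 -1.     -0.0002]] 2.4333
```

View pics/w3.png

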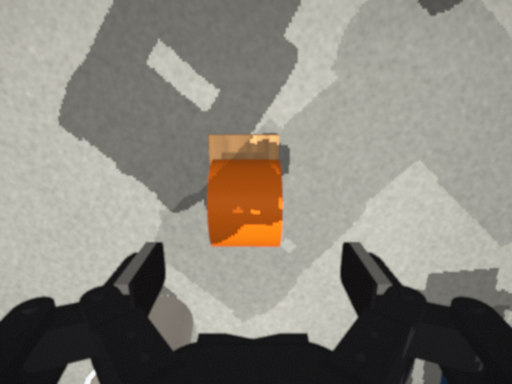

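The orange roll now spans (208..282, 160..246), square to the jaws and slightly left of centre.

```bash
python3 - <<'E'
from fit import *
import pickle
st=pickle.load(open("w3.pkl","rb"));im=cv2.imread("pics/w3.png")
m=seg(im,3,22,(195,158,295,255),205,60);C=cam("wrist",st)
fit([(C,m)],[.4855,-.258,.02])
v=im.copy();v[m>0]=v[m>0]//2+[0,127,0]
u=proj(cyl(.486,-.2615,.049,.02),C);cv2.polylines(v,[cv2.convexHull(np.round(u).astype(np.int32))],True,(255,0,0),1)
save("mw3",v,185,120,120,140,4)
E
```

```text
[ 0.4864 -0.2615  0.0277] 1.5896570463307176 379.015625 [6035]
[ 0.4863 -0.2619  0.0288] 1.6524182991388767 381.625 [6035]
```

View pics/mw3.png

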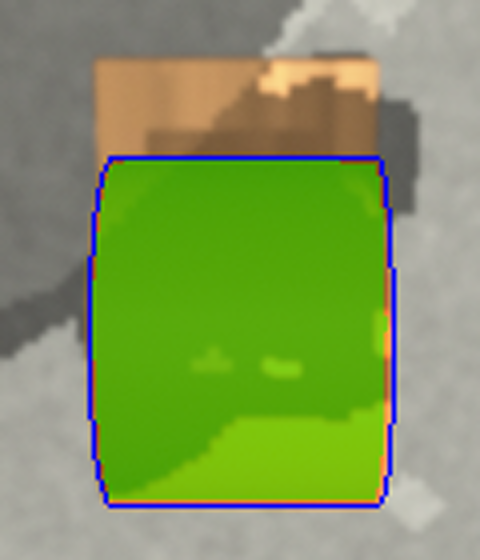

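>>> {"name": "jog_arm", "arguments": {
  "rows": [
    {"hand": 1, "dx": 0.0, "dy": 1.3, "dz": -0.25, "ax": 0, "ay": -0.2, "az": 0},
    {"hand": 1, "dx": 0.0, "dy": 1.9, "dz": -0.25, "ax": 0, "ay": -0.2, "az": 0},
    {"hand": 1, "dx": 0, "dy": 1.9, "dz": 0, "ax": 0, "ay": 0, "az": 0},
    {"hand": 1, "dx": 0.0, "dy": 1.7, "dz": 0, "ax": 0, "ay": 0, "az": 0},
    {"hand": 1, "dx": 0.0, "dy": 1.0, "dz": 0, "ax": 0, "ay": 0, "az": 0}
  ]
}}

```text
time_s: 2.9
position: [0.4856, -0.2615, 0.0383]
tool_rot: [[1.0, -0.001, -0.027], [0.027, 0.001, 1.0], [-0.001, -1.0, 0.001]]
ft_force: [0.8, 0.0, -0.1]
grip_width: 0.0853
```

>>> {"name": "jog_arm", "arguments": {
  "rows": [
    {"hand": 0.4, "dx": 0, "dy": 0, "dz": 0, "ax": 0, "ay": 0, "az": 0},
    {"hand": 0, "dx": 0, "dy": 0, "dz": 0, "ax": 0, "ay": 0, "az": 0},
    {"hand": 0, "dx": 0, "dy": 0, "dz": 0, "ax": 0, "ay": 0, "az": 0},
    {"hand": 0, "dx": 0, "dy": 0, "dz": 0, "ax": 0, "ay": 0, "az": 0},
    {"hand": 0, "dx": 0, "dy": 0, "dz": 0, "ax": 0, "ay": 0, "az": 0}
  ],
  "newtons": 20
}}

```text
time_s: 3.32
position: [0.4862, -0.2625, 0.0402]
tool_rot: [[1.0, 0.002, -0.028], [0.028, -0.001, 1.0], [0.002, -1.0, -0.001]]
ft_force: [0.6, 1.4, 6.2]
grip_width: 0.0477
```

>>> {"name": "jog_arm", "arguments": {
  "rows": [
    {"hand": 0, "dx": 0, "dy": 0, "dz": 0, "ax": 0, "ay": 0, "az": 0},
    {"hand": 0, "dx": 0, "dy": 0, "dz": 0, "ax": 0, "ay": 0, "az": 0},
    {"hand": 0, "dx": 0, "dy": 0, "dz": 0, "ax": 0, "ay": 0, "az": 0},
    {"hand": 0, "dx": 0, "dy": 0, "dz": 0, "ax": 0, "ay": 0, "az": 0},
    {"hand": 0, "dx": 0, "dy": 0, "dz": 0, "ax": 0, "ay": 0, "az": 0}
  ]
}}

```text
time_s: 3.73
position: [0.4862, -0.2625, 0.0403]
tool_rot: [[1.0, 0.002, -0.028], [0.028, -0.001, 1.0], [0.002, -1.0, -0.001]]
ft_force: [-0.0, 1.0, 6.9]
grip_width: 0.0476
```

```bash
cat >> plan.py <<'E'
E0=np.array([.617,-.0125]);RY=7.
def rack(cx,cz,lean=45,off=.0087,yaw=RY,cy=0.):
    a=np.radians(lean);t=np.array([cx+off*np.sin(a),cy,cz-off*np.cos(a)])
    w=Ro.from_euler("z",yaw,degrees=True).as_matrix()@t
    return w+[E0[0],E0[1],0],Rt(yaw,lean)
E
python3 - <<'E'
from plan import *
p,R=rows([.486,-.2625,.16],Rt(1.5,0),5)
t,TR=rack(-.16,.26);print(t)
p,R=rows(t,TR,15,p,R)
E
```

```text
0 [ 0.   -2.39 -0.    0.02  0.02  0.02]
1 [-0.   -2.4  -0.01  0.02  0.02  0.02]
2 [-0.   -2.39  0.    0.02  0.02  0.02]
3 [-0.   -2.4   0.    0.02  0.02  0.02]
4 [-0.01 -2.39 -0.    0.02  0.02  0.02]
[ 0.4643 -0.0312  0.2538]
0 [-0.1  -0.63  1.55  0.14 -0.35 -3.  ]
1 [-0.07 -0.62  1.54  0.14 -0.35 -3.  ]
2 [-0.02 -0.63  1.55  0.14 -0.35 -3.  ]
3 [ 0.03 -0.62  1.55  0.14 -0.35 -3.  ]
4 [ 0.06 -0.61  1.55  0.14 -0.35 -3.  ]
5 [ 0.11 -0.61  1.56  0.14 -0.35 -3.  ]
6 [ 0.14 -0.59  1.55  0.14 -0.35 -3.  ]
7 [ 0.19 -0.59  1.55  0.14 -0.35 -3.  ]
8 [ 0.22 -0.57  1.56  0.14 -0.35 -3.  ]
9 [ 0.27 -0.55  1.55  0.14 -0.35 -3.  ]
10 [ 0.3  -0.53  1.55  0.14 -0.35 -3.  ]
11 [ 0.34 -0.51  1.56  0.14 -0.35 -3.  ]
12 [ 0.38 -0.49  1.55  0.14 -0.35 -3.  ]
13 [ 0.41 -0.47  1.55  0.14 -0.35 -3.  ]
14 [ 0.44 -0.44  1.55  0.14 -0.35 -3.  ]
```

>>> {"name": "jog_arm", "arguments": {
  "rows": [
    {"hand": 0, "dx": 0, "dy": -1.2, "dz": 0, "ax": 0, "ay": 0, "az": 0},
    {"hand": 0, "dx": 0, "dy": -2.4, "dz": 0, "ax": 0, "ay": 0, "az": 0},
    {"hand": 0, "dx": 0, "dy": -2.8, "dz": 0, "ax": 0, "ay": 0, "az": 0},
    {"hand": 0, "dx": 0, "dy": -2.8, "dz": 0, "ax": 0, "ay": 0, "az": 0},
    {"hand": 0, "dx": 0, "dy": -2.8, "dz": 0, "ax": 0, "ay": 0, "az": 0}
  ]
}}

```text
time_s: 4.15
position: [0.4854, -0.262, 0.1606]
tool_rot: [[1.0, -0.0, -0.028], [0.028, -0.0, 1.0], [-0.0, -1.0, -0.0]]
ft_force: [0.8, -1.4, -1.7]
grip_width: 0.0476
```

>>> {"name": "jog_arm", "arguments": {
  "rows": [
    {"hand": 0, "dx": -0.1, "dy": -0.6, "dz": 1.55, "ax": 0.14, "ay": -0.35, "az": -3},
    {"hand": 0, "dx": -0.07, "dy": -0.6, "dz": 1.55, "ax": 0.14, "ay": -0.35, "az": -3},
    {"hand": 0, "dx": -0.02, "dy": -0.6, "dz": 1.55, "ax": 0.14, "ay": -0.35, "az": -3},
    {"hand": 0, "dx": 0.03, "dy": -0.6, "dz": 1.55, "ax": 0.14, "ay": -0.35, "az": -3},
    {"hand": 0, "dx": 0.06, "dy": -0.6, "dz": 1.55, "ax": 0.14, "ay": -0.35, "az": -3}
  ]
}}

```text
time_s: 4.57
position: [0.4781, -0.1842, 0.1898]
tool_rot: [[0.964, 0.261, -0.06], [0.056, 0.023, 0.998], [0.262, -0.965, 0.008]]
ft_force: [0.6, 0.1, -1.0]
grip_width: 0.0477
```

>>> {"name": "jog_arm", "arguments": {
  "rows": [
    {"hand": 0, "dx": 0.1, "dy": -0.6, "dz": 1.55, "ax": 0.14, "ay": -0.35, "az": -3},
    {"hand": 0, "dx": 0.14, "dy": -0.6, "dz": 1.55, "ax": 0.14, "ay": -0.35, "az": -3},
    {"hand": 0, "dx": 0.19, "dy": -0.6, "dz": 1.55, "ax": 0.14, "ay": -0.35, "az": -3},
    {"hand": 0, "dx": 0.22, "dy": -0.57, "dz": 1.55, "ax": 0.14, "ay": -0.35, "az": -3},
    {"hand": 0, "dx": 0.27, "dy": -0.55, "dz": 1.55, "ax": 0.14, "ay": -0.35, "az": -3}
  ]
}}

```text
time_s: 4.98
position: [0.4705, -0.1073, 0.2212]
tool_rot: [[0.861, 0.5, -0.093], [0.076, 0.053, 0.996], [0.503, -0.864, 0.007]]
ft_force: [0.2, 1.3, -0.9]
grip_width: 0.0478
```

>>> {"name": "jog_arm", "arguments": {
  "rows": [
    {"hand": 0, "dx": 0.3, "dy": -0.53, "dz": 1.55, "ax": 0.14, "ay": -0.35, "az": -3},
    {"hand": 0, "dx": 0.34, "dy": -0.5, "dz": 1.55, "ax": 0.14, "ay": -0.35, "az": -3},
    {"hand": 0, "dx": 0.38, "dy": -0.5, "dz": 1.55, "ax": 0.14, "ay": -0.35, "az": -3},
    {"hand": 0, "dx": 0.41, "dy": -0.47, "dz": 1.55, "ax": 0.14, "ay": -0.35, "az": -3},
    {"hand": 0, "dx": 0.44, "dy": -0.44, "dz": 1.55, "ax": 0.14, "ay": -0.35, "az": -3}
  ]
}}

```text
time_s: 5.4
position: [0.463, -0.0304, 0.2524]
tool_rot: [[0.699, 0.704, -0.124], [0.089, 0.087, 0.992], [0.71, -0.705, -0.002]]
ft_force: [-0.8, -0.2, -0.9]
grip_width: 0.0479
```

```bash
python3 - <<'E'
from h import *
import pickle
st=status.observe();print(st["q"],st["position"],st["tool_rot"],st["time_s"])
pickle.dump(st,open("w4.pkl","wb"))
for n in("wrist","scene","side"):
    cv2.imwrite(f"pics/{n}4.png",imaging.get_image(n)[:,:,::-1])
E
```

```text
[ -34.7912   -2.174   115.3987   47.1295   40.1858 -161.8198] [ 0.463  -0.0304  0.2524] [[ 0.6991  0.7042 -0.1239]
 [ 0.0886  0.0866  0.9923]
 [ 0.7095 -0.7047 -0.0019]] 5.4
```

View pics/wrist4.png

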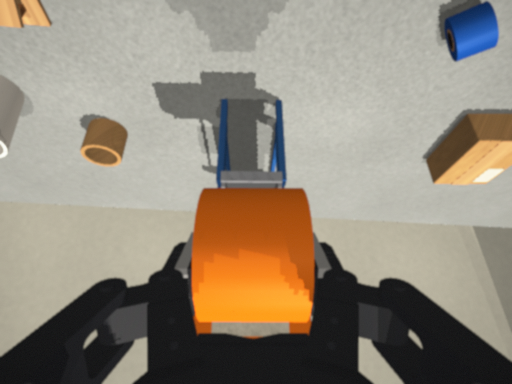

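View pics/side4.png

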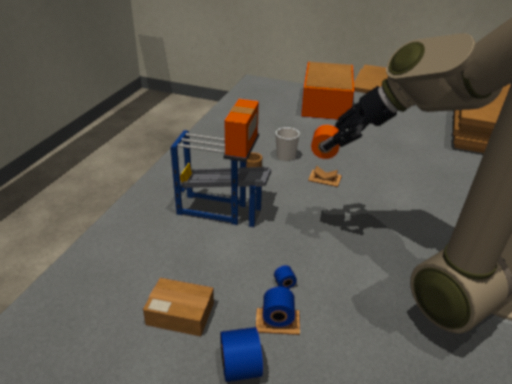

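View pics/scene4.png

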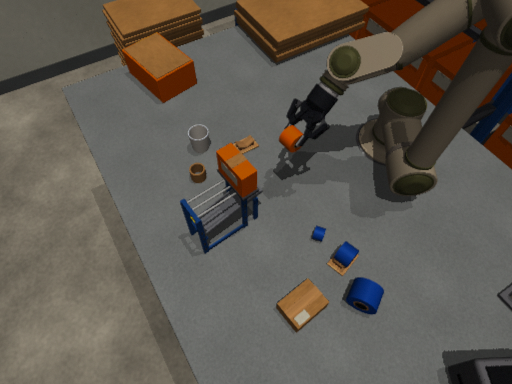

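```bash
python3 - <<'E'
from h import *
im=cv2.imread("pics/wrist4.png");save("c_w4",im,200,85,105,110,7)
E
```

```text
(no output)
```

View pics/c_w4.png

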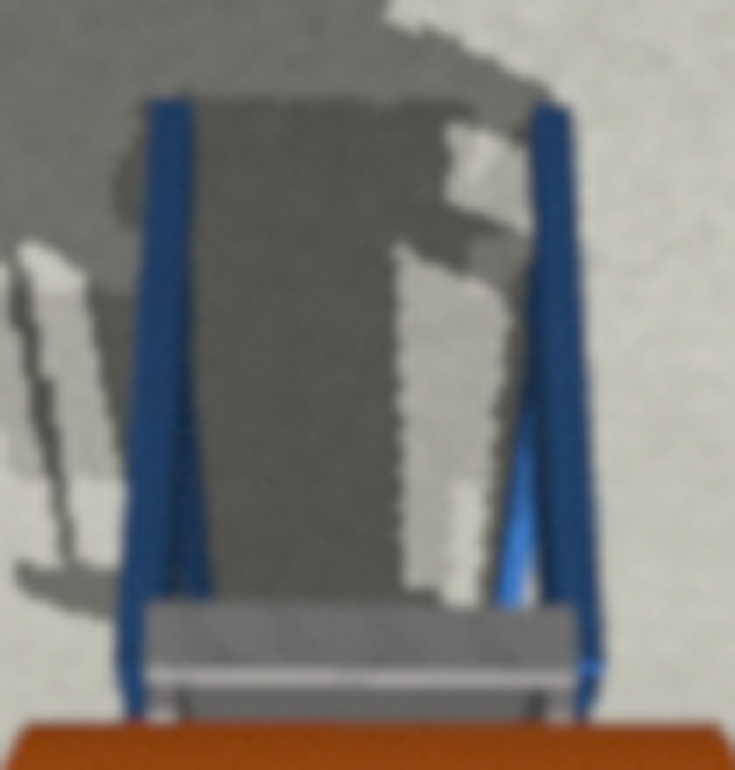

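```bash
python3 - <<'E'
from plan import *
import pickle
st=pickle.load(open("w4.pkl","rb"));C=cam("wrist",st)
o=-.5+.5/7
L=atz((200+145/7,85+663/7),.1406,C);R=atz((200+580/7,85+668/7),.1406,C);print(L,R,np.hypot(*(L-R)[:2]))
d=L-R;yaw=np.degrees(np.arctan2(-d[0],d[1]));print(yaw);m=(L+R)/2
for y in(yaw,7):
  print(m[:2]+.030*np.array([np.cos(np.radians(y)),np.sin(np.radians(y))]))
a=atz((200+171/7,85+100/7),0,C);b=atz((200+553/7,85+105/7),0,C);print(a,b);d=b-a;print(np.degrees(np.arctan2(-d[0],d[1])))
E
cat > g.py <<'E'
E
```

```text
[ 0.5921 -0.0491  0.1406] [0.5853 0.0172 0.1406] 0.06670929662718737
-174.11554821223373
[ 0.5589 -0.019 ]
[ 0.6185 -0.0123]
[ 0.6166 -0.0505  0.    ] [0.6086 0.0236 0.    ]
6.137654469217637
```

```bash
sed -i 's/^E0=.*/E0=np.array([.6175,-.0125]);RY=6.5/' plan.py; python3 - <<'E'
from plan import *
t,TR=rack(-.05,.195);print(t)
p,R=rows(t,TR,10)
E
```

```text
[ 0.5739 -0.0175  0.1888]
0 [ 0.34  1.24 -0.01 -0.04  0.05  0.  ]
1 [ 0.35  1.23 -0.   -0.04  0.05  0.  ]
2 [ 0.34  1.24 -0.01 -0.04  0.05  0.  ]
3 [ 0.35  1.24 -0.   -0.04  0.05  0.  ]
4 [ 0.34  1.23 -0.01 -0.04  0.05  0.  ]
5 [ 0.35  1.24 -0.   -0.04  0.05  0.  ]
6 [ 0.34  1.24 -0.   -0.04  0.05  0.  ]
7 [ 0.35  1.23 -0.   -0.04  0.05  0.  ]
8 [ 0.34  1.24  0.   -0.04  0.05  0.  ]
9 [ 0.34  1.24  0.   -0.04  0.05  0.  ]
```

>>> {"name": "jog_arm", "arguments": {
  "rows": [
    {"hand": 0, "dx": 0.34, "dy": 1.24, "dz": 0, "ax": 0, "ay": 0.1, "az": 0},
    {"hand": 0, "dx": 0.34, "dy": 1.24, "dz": 0, "ax": 0, "ay": 0.1, "az": 0},
    {"hand": 0, "dx": 0.34, "dy": 1.24, "dz": 0, "ax": 0, "ay": 0.1, "az": 0},
    {"hand": 0, "dx": 0.34, "dy": 1.24, "dz": 0, "ax": 0, "ay": 0.1, "az": 0},
    {"hand": 0, "dx": 0.34, "dy": 1.24, "dz": 0, "ax": 0, "ay": 0.1, "az": 0}
  ]
}}

```text
time_s: 5.97
position: [0.5201, -0.0251, 0.2196]
tool_rot: [[0.703, 0.702, -0.117], [0.08, 0.086, 0.993], [0.707, -0.707, 0.005]]
ft_force: [-0.6, 0.2, -1.7]
grip_width: 0.0478
```

```bash
python3 - <<'E'
from plan import *
print(status.observe()["q"])
t,TR=rack(-.05,.195);print(t)
p,R=rows(t,TR,5)
E
```

```text
[ -27.9802    7.085   112.193    50.5423   31.6616 -161.9107]
[ 0.5739 -0.0175  0.1888]
0 [ 0.33  1.2   0.02 -0.07 -0.   -0.  ]
1 [ 0.34  1.21  0.03 -0.07 -0.   -0.  ]
2 [ 0.33  1.2   0.02 -0.07 -0.   -0.  ]
3 [ 0.34  1.21  0.03 -0.07 -0.   -0.  ]
4 [ 0.33  1.2   0.02 -0.07 -0.   -0.  ]
```

```bash
python3 - <<'E'
from plan import *
t,TR=rack(-.05,.195,40);print(t)
p,R=rows(t,TR,5)
E
```

```text
[ 0.5734 -0.0175  0.1883]
0 [ 0.32  1.2   0.02 -0.07 -0.    1.  ]
1 [ 0.34  1.2   0.03 -0.07 -0.    1.  ]
2 [ 0.36  1.19  0.02 -0.07 -0.    1.  ]
3 [ 0.38  1.19  0.03 -0.07 -0.    1.  ]
4 [ 0.41  1.17  0.02 -0.07 -0.    1.  ]
```

>>> {"name": "jog_arm", "arguments": {
  "rows": [
    {"hand": 0, "dx": 0.32, "dy": 1.2, "dz": 0.02, "ax": -0.07, "ay": 0, "az": 1},
    {"hand": 0, "dx": 0.34, "dy": 1.2, "dz": 0.02, "ax": -0.07, "ay": 0, "az": 1},
    {"hand": 0, "dx": 0.36, "dy": 1.2, "dz": 0.02, "ax": -0.07, "ay": 0, "az": 1},
    {"hand": 0, "dx": 0.38, "dy": 1.2, "dz": 0.02, "ax": -0.07, "ay": 0, "az": 1},
    {"hand": 0, "dx": 0.41, "dy": 1.2, "dz": 0.02, "ax": -0.07, "ay": 0, "az": 1}
  ]
}}

```text
time_s: 6.38
position: [0.5738, -0.0177, 0.1879]
tool_rot: [[0.762, 0.638, -0.113], [0.087, 0.072, 0.994], [0.642, -0.767, -0.0]]
ft_force: [0.3, -1.0, -0.9]
grip_width: 0.0477
```

```bash
python3 - <<'E'
from plan import *
import pickle
st=status.observe();print(st["q"]);pickle.dump(st,open("w5.pkl","wb"))
for n in("wrist","scene","side"):
    cv2.imwrite(f"pics/{n}5.png",imaging.get_image(n)[:,:,::-1])
im=cv2.imread("pics/side5.png");save("c_s5",im,160,80,200,150,4)
t,TR=rack(-.015,.176,40);print(t)
p,R=rows(t,TR,5)
E
```

```text
[ -21.6788   15.1409  104.544    38.1453   29.3777 -146.7074]
[ 0.6082 -0.0136  0.1693]
0 [ 0.3   0.74 -0.   -0.01  0.   -0.  ]
1 [ 0.3   0.73 -0.01 -0.01  0.   -0.  ]
2 [ 0.29  0.74 -0.   -0.01  0.   -0.  ]
3 [ 0.3   0.73 -0.01 -0.01  0.   -0.  ]
4 [ 0.3   0.74  0.   -0.01  0.   -0.  ]
```

View pics/c_s5.png

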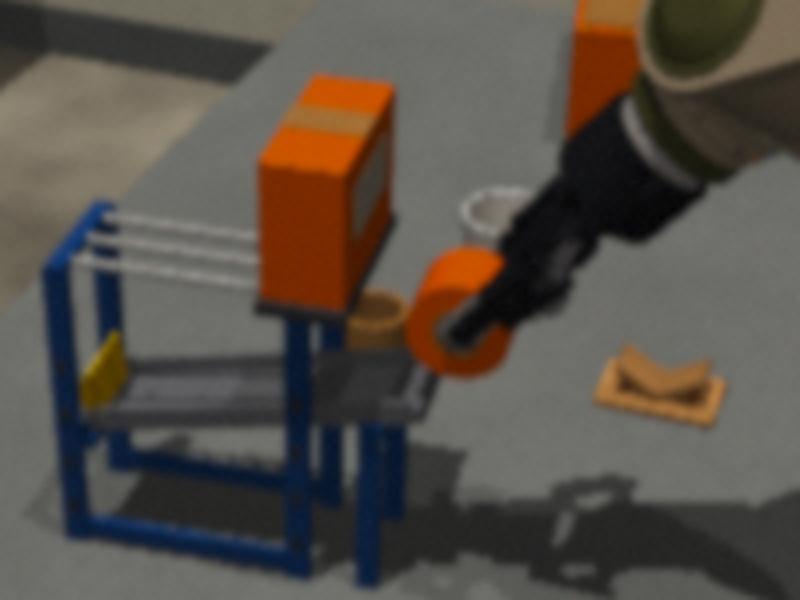

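View pics/wrist5.png

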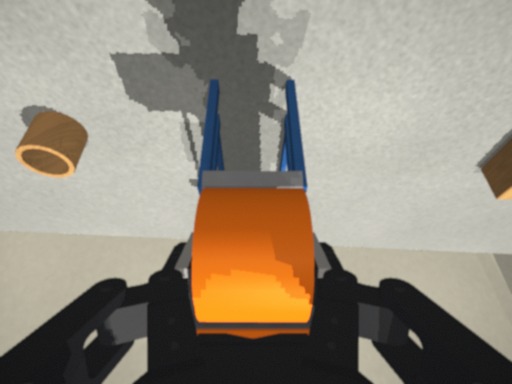

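The roll is centred on the lip (lip columns 200..303, roll 193..312), square to it and just behind and above it. I'll continue over the lip.

>>> {"name": "jog_arm", "arguments": {
  "rows": [
    {"hand": 0, "dx": 0.3, "dy": 0.74, "dz": 0, "ax": 0, "ay": 0, "az": 0},
    {"hand": 0, "dx": 0.3, "dy": 0.74, "dz": 0, "ax": 0, "ay": 0, "az": 0},
    {"hand": 0, "dx": 0.3, "dy": 0.74, "dz": 0, "ax": 0, "ay": 0, "az": 0},
    {"hand": 0, "dx": 0.3, "dy": 0.74, "dz": 0, "ax": 0, "ay": 0, "az": 0},
    {"hand": 0, "dx": 0.3, "dy": 0.74, "dz": 0, "ax": 0, "ay": 0, "az": 0}
  ]
}}

```text
time_s: 6.95
position: [0.6084, -0.013, 0.1693]
tool_rot: [[0.761, 0.639, -0.113], [0.086, 0.073, 0.994], [0.643, -0.766, 0.001]]
ft_force: [0.0, 0.3, -0.7]
grip_width: 0.0479
```

```bash
python3 - <<'E'
from plan import *
st=status.observe();print(st["q"],st["ft_force"])
im=imaging.get_image("side")[:,:,::-1].copy();save("c_s6",im,160,80,200,150,4)
t,TR=rack(.006,.1605,40);print(t)
p,R=rows(t,TR,5)
E
```

```text
[ -19.4142   19.7691  101.2588   38.1756   27.0975 -145.3889] [ 0.0357  0.2565 -0.7188]
[ 0.629  -0.0112  0.1538]
0 [ 0.12  0.48 -0.01 -0.01 -0.    0.  ]
1 [ 0.11  0.49 -0.01 -0.01 -0.    0.  ]
2 [ 0.12  0.48 -0.01 -0.01 -0.    0.  ]
3 [ 0.11  0.49 -0.01 -0.01 -0.    0.  ]
4 [ 0.12  0.48 -0.01 -0.01 -0.    0.  ]
```

View pics/c_s6.png

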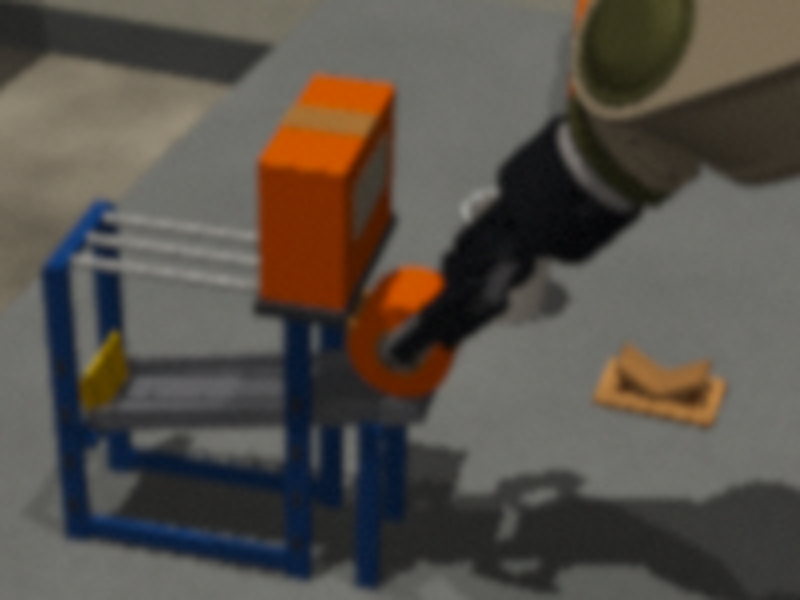

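>>> {"name": "jog_arm", "arguments": {
  "rows": [
    {"hand": 0, "dx": 0.12, "dy": 0.48, "dz": 0, "ax": 0, "ay": 0, "az": 0},
    {"hand": 0, "dx": 0.12, "dy": 0.48, "dz": 0, "ax": 0, "ay": 0, "az": 0},
    {"hand": 0, "dx": 0.12, "dy": 0.48, "dz": 0, "ax": 0, "ay": 0, "az": 0},
    {"hand": 0, "dx": 0.12, "dy": 0.48, "dz": 0, "ax": 0, "ay": 0, "az": 0},
    {"hand": 0, "dx": 0.12, "dy": 0.48, "dz": 0, "ax": 0, "ay": 0, "az": 0}
  ]
}}

```text
time_s: 7.42
position: [0.6279, -0.0106, 0.1549]
tool_rot: [[0.761, 0.639, -0.114], [0.087, 0.073, 0.994], [0.643, -0.766, 0.0]]
ft_force: [-0.6, -0.0, -0.9]
grip_width: 0.0478
```

```bash
python3 - <<'E'
from plan import *
st=status.observe();print(st["q"],st["ft_force"],st["position"])
im=imaging.get_image("side")[:,:,::-1].copy();save("c_s7",im,200,110,120,90,6)
E
```

```text
[ -18.3022   22.6477   99.4627   38.6222   25.6611 -145.2441] [-0.6326 -0.0384 -0.8956] [ 0.6279 -0.0106  0.1549]
```

View pics/c_s7.png

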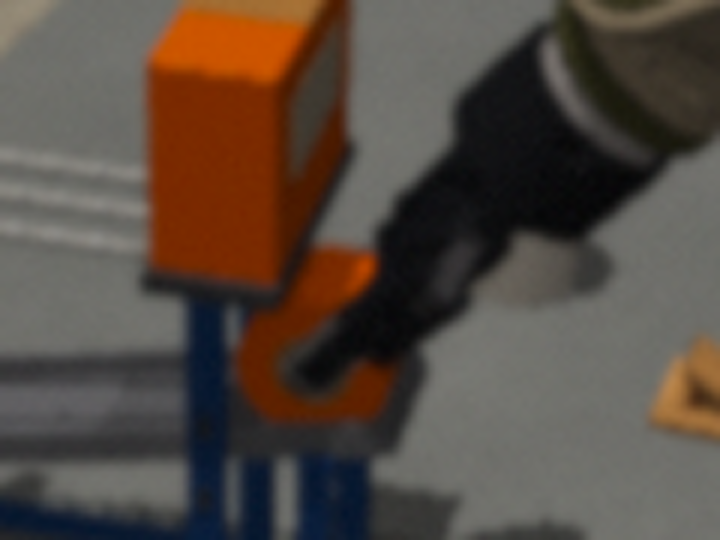

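>>> {"name": "jog_arm", "arguments": {
  "rows": [
    {"hand": 0, "dx": -0.03, "dy": 0.05, "dz": 0, "ax": 0, "ay": 0, "az": 0},
    {"hand": 0, "dx": -0.03, "dy": 0.04, "dz": 0, "ax": 0, "ay": 0, "az": 0},
    {"hand": 0, "dx": -0.02, "dy": 0.03, "dz": 0, "ax": 0, "ay": 0, "az": 0},
    {"hand": 0, "dx": 0, "dy": 0, "dz": 0, "ax": 0, "ay": 0, "az": 0},
    {"hand": 0, "dx": 0, "dy": 0, "dz": 0, "ax": 0, "ay": 0, "az": 0}
  ]
}}

```text
time_s: 7.88
position: [0.6279, -0.0106, 0.1544]
tool_rot: [[0.76, 0.64, -0.113], [0.087, 0.073, 0.994], [0.644, -0.765, 0.0]]
ft_force: [0.5, 2.9, 3.8]
grip_width: 0.0477
```

>>> {"name": "jog_arm", "arguments": {
  "rows": [
    {"hand": 0.75, "dx": 0, "dy": 0, "dz": 0, "ax": 0, "ay": 0, "az": 0},
    {"hand": 0.75, "dx": 0, "dy": 0, "dz": 0, "ax": 0, "ay": 0, "az": 0},
    {"hand": 0.75, "dx": 0, "dy": 0, "dz": 0, "ax": 0, "ay": 0, "az": 0},
    {"hand": 0.75, "dx": 0, "dy": 0, "dz": 0, "ax": 0, "ay": 0, "az": 0},
    {"hand": 0.75, "dx": 0, "dy": 0, "dz": 0, "ax": 0, "ay": 0, "az": 0}
  ]
}}

```text
time_s: 8.3
position: [0.6276, -0.0107, 0.1536]
tool_rot: [[0.761, 0.639, -0.113], [0.087, 0.073, 0.994], [0.643, -0.766, 0.001]]
ft_force: [0.0, -0.0, 0.6]
grip_width: 0.0641
```

```bash
python3 - <<'E'
from plan import *
im=imaging.get_image("side")[:,:,::-1].copy();save("c_s8",im,160,80,200,150,4)
E
```

```text
(no output)
```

View pics/c_s8.png

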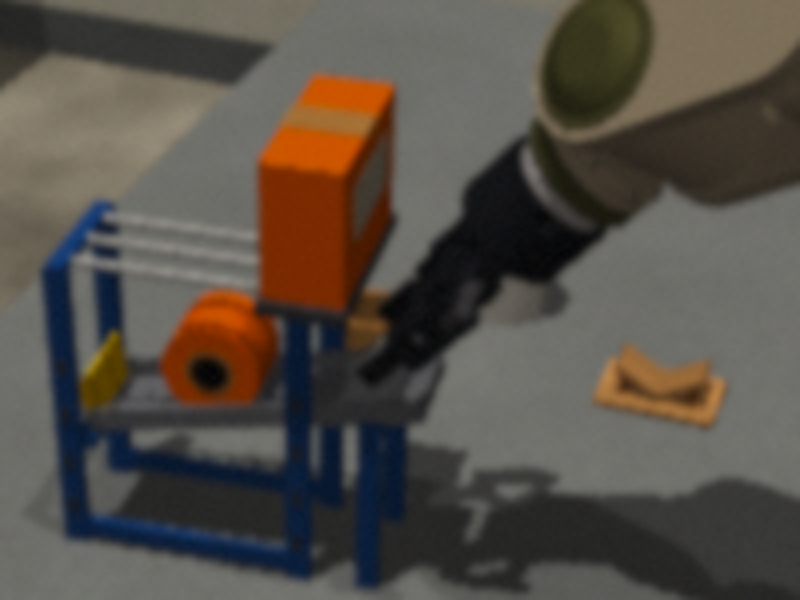

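>>> {"name": "jog_arm", "arguments": {
  "rows": [
    {"hand": 0.9, "dx": -0.2, "dy": -0.9, "dz": 0, "ax": 0, "ay": 0, "az": 0},
    {"hand": 1, "dx": -0.4, "dy": -1.5, "dz": 0, "ax": 0, "ay": 0, "az": 0},
    {"hand": 1, "dx": -0.6, "dy": -1.8, "dz": 0, "ax": 0, "ay": 0, "az": 0},
    {"hand": 1, "dx": -0.6, "dy": -1.8, "dz": 0, "ax": 0, "ay": 0, "az": 0},
    {"hand": 1, "dx": -0.6, "dy": -1.8, "dz": 0, "ax": 0, "ay": 0, "az": 0}
  ]
}}

```text
time_s: 8.77
position: [0.5584, -0.0184, 0.1986]
tool_rot: [[0.761, 0.639, -0.114], [0.087, 0.073, 0.994], [0.643, -0.766, 0.0]]
ft_force: [0.3, -0.7, -0.1]
grip_width: 0.0852
```

>>> {"name": "jog_arm", "arguments": {
  "rows": [
    {"hand": 1, "dx": -0.4, "dy": -2, "dz": 0, "ax": 0, "ay": 0, "az": 3},
    {"hand": 1, "dx": -0.4, "dy": -2, "dz": 0, "ax": 0, "ay": 0, "az": 3},
    {"hand": 1, "dx": -0.4, "dy": -2, "dz": 0, "ax": 0, "ay": 0, "az": 3},
    {"hand": 1, "dx": -0.4, "dy": -2, "dz": 0, "ax": 0, "ay": 0, "az": 3},
    {"hand": 1, "dx": -0.4, "dy": -2, "dz": 0, "ax": 0, "ay": 0, "az": 3}
  ]
}}

```text
time_s: 9.18
position: [0.486, -0.0268, 0.2706]
tool_rot: [[0.902, 0.418, -0.112], [0.102, 0.047, 0.994], [0.421, -0.907, -0.0]]
ft_force: [0.1, 0.4, 0.0]
grip_width: 0.0853
```

```bash
python3 - <<'E'
from plan import *
st=status.observe();print(st["q"],st["position"])
for n in("side","scene"):
    im=imaging.get_image(n)[:,:,::-1].copy();cv2.imwrite(f"pics/{n}9.png",im)
save("c_s9",cv2.imread("pics/side9.png"),160,80,200,150,4)
p,R=rows([.44,.285,.26],Rt(22,0),20)
E
```

```text
[ -23.8651    3.6301   96.2868   14.3139   59.0704 -125.4239] [ 0.486  -0.0268  0.2706]
0 [-0.08  0.03  1.58  0.18 -0.76  1.25]
1 [-0.06  0.03  1.58  0.18 -0.76  1.25]
2 [-0.04  0.04  1.57  0.18 -0.76  1.25]
3 [-0.01  0.05  1.58  0.18 -0.76  1.25]
4 [ 0.01  0.05  1.58  0.18 -0.76  1.25]
5 [ 0.03  0.06  1.58  0.18 -0.76  1.25]
6 [ 0.05  0.06  1.58  0.18 -0.76  1.25]
7 [ 0.07  0.06  1.58  0.18 -0.76  1.25]
8 [ 0.1   0.06  1.57  0.18 -0.76  1.25]
9 [ 0.11  0.07  1.58  0.18 -0.76  1.25]
10 [ 0.15  0.07  1.57  0.18 -0.76  1.25]
11 [ 0.16  0.08  1.57  0.18 -0.76  1.25]
12 [ 0.18  0.07  1.56  0.18 -0.76  1.25]
13 [ 0.21  0.08  1.57  0.18 -0.76  1.25]
14 [ 0.23  0.07  1.56  0.18 -0.76  1.25]
15 [ 0.25  0.07  1.56  0.18 -0.76  1.25]
16 [ 0.28  0.08  1.55  0.18 -0.76  1.25]
17 [ 0.3   0.07  1.55  0.18 -0.76  1.25]
18 [ 0.32  0.07  1.55  0.18 -0.76  1.25]
19 [ 0.34  0.07  1.54  0.18 -0.76  1.25]
```

View pics/c_s9.png

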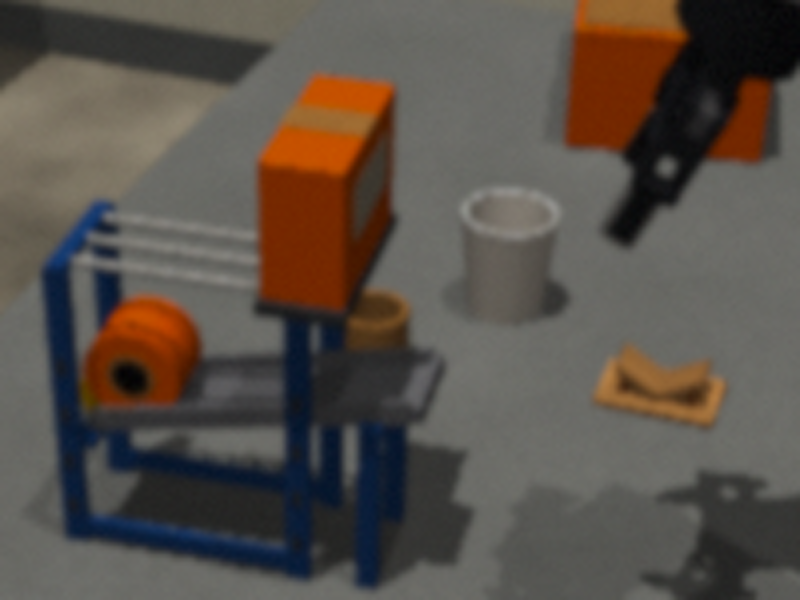

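View pics/scene9.png

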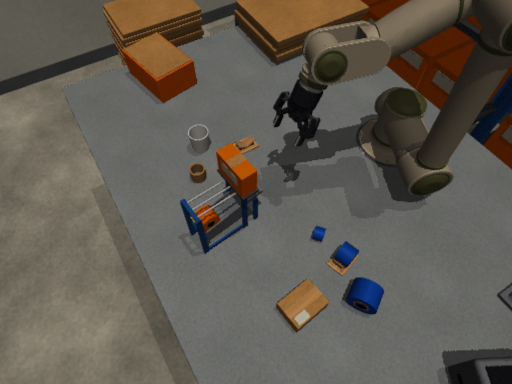

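The orange roll rests against the yellow stop (side crop, hub at (130,378)). Now for the blue roll.

>>> {"name": "jog_arm", "arguments": {
  "rows": [
    {"hand": 1, "dx": -0.15, "dy": 0.06, "dz": 2, "ax": 0.3, "ay": -1.5, "az": 2.5},
    {"hand": 1, "dx": -0.05, "dy": 0.1, "dz": 3.1, "ax": 0.3, "ay": -1.5, "az": 2.5},
    {"hand": 1, "dx": 0.05, "dy": 0.1, "dz": 3.1, "ax": 0.4, "ay": -1.5, "az": 2.5},
    {"hand": 1, "dx": 0.12, "dy": 0.12, "dz": 3.1, "ax": 0.4, "ay": -1.5, "az": 2.5},
    {"hand": 1, "dx": 0.2, "dy": 0.13, "dz": 3.1, "ax": 0.4, "ay": -1.5, "az": 2.5}
  ]
}}

```text
time_s: 9.7
position: [0.4658, 0.1173, 0.2629]
tool_rot: [[0.946, 0.21, -0.246], [0.243, 0.042, 0.969], [0.214, -0.977, -0.011]]
ft_force: [0.2, -0.6, 0.4]
grip_width: 0.0853
```

>>> {"name": "jog_arm", "arguments": {
  "rows": [
    {"hand": 1, "dx": 0.3, "dy": 0.14, "dz": 3.1, "ax": 0.4, "ay": -1.5, "az": 2.5},
    {"hand": 1, "dx": 0.4, "dy": 0.15, "dz": 3.1, "ax": 0.4, "ay": -1.5, "az": 2.5},
    {"hand": 1, "dx": 0.45, "dy": 0.15, "dz": 3.1, "ax": 0.4, "ay": -1.5, "az": 2.5},
    {"hand": 1, "dx": 0.5, "dy": 0.15, "dz": 3.1, "ax": 0.4, "ay": -1.5, "az": 2.5},
    {"hand": 1, "dx": 0.6, "dy": 0.14, "dz": 3.1, "ax": 0.4, "ay": -1.5, "az": 2.5}
  ]
}}

```text
time_s: 10.12
position: [0.4419, 0.2725, 0.2572]
tool_rot: [[0.927, -0.007, -0.374], [0.374, 0.008, 0.927], [-0.004, -1.0, 0.01]]
ft_force: [0.7, -0.7, 1.0]
grip_width: 0.0855
```

```bash
python3 - <<'E'
from plan import *
st=status.observe();print(st["q"],st["position"])
p,R=rows([.445,.288,.22],Rt(22,0),5)
E
```

```text
[ 18.2988  17.7154  76.2526   0.5505  86.28   -93.6938] [0.4419 0.2725 0.2572]
0 [ 0.18  0.75  0.26 -0.11 -0.01 -0.04]
1 [ 0.17  0.74  0.26 -0.11 -0.01 -0.04]
2 [ 0.17  0.75  0.26 -0.11 -0.01 -0.04]
3 [ 0.18  0.74  0.26 -0.11 -0.01 -0.04]
4 [ 0.17  0.75  0.26 -0.11 -0.01 -0.04]
```

>>> {"name": "jog_arm", "arguments": {
  "rows": [
    {"hand": 1, "dx": 0.18, "dy": 1.2, "dz": 0.26, "ax": -0.1, "ay": 0, "az": 0},
    {"hand": 1, "dx": 0.18, "dy": 1.2, "dz": 0.26, "ax": -0.1, "ay": 0, "az": 0},
    {"hand": 1, "dx": 0.18, "dy": 1.2, "dz": 0.26, "ax": -0.1, "ay": 0, "az": 0},
    {"hand": 1, "dx": 0.18, "dy": 1.2, "dz": 0.26, "ax": -0.1, "ay": 0, "az": 0},
    {"hand": 1, "dx": 0.18, "dy": 1.2, "dz": 0.26, "ax": -0.1, "ay": 0, "az": 0}
  ]
}}

```text
time_s: 10.53
position: [0.4457, 0.2868, 0.1966]
tool_rot: [[0.928, -0.002, -0.373], [0.373, 0.0, 0.928], [-0.002, -1.0, 0.001]]
ft_force: [0.5, 1.6, 0.2]
grip_width: 0.085
```

```bash
python3 - <<'E'
from h import *
import pickle
st=status.observe();print(st["q"],st["position"],st["tool_rot"])
im=imaging.get_image("wrist")[:,:,::-1].copy();cv2.imwrite("pics/w10.png",im)
pickle.dump(st,open("w10.pkl","wb"))
E
```

```text
[ 19.9219  21.4752  80.8996   0.0636  77.7377 -91.9693] [0.4457 0.2868 0.1966] [[ 0.928  -0.0022 -0.3726]
 [ 0.3726  0.0004  0.928 ]
 [-0.0019 -1.      0.0012]]
```

View pics/w10.png

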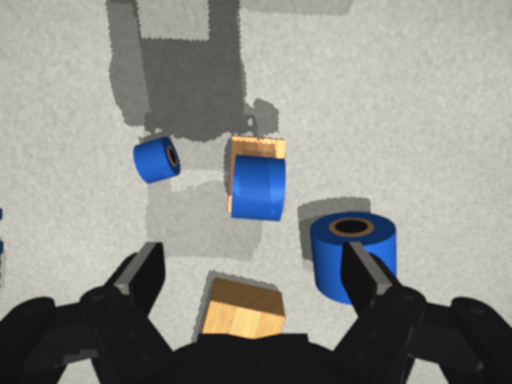

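The wrist picture shows the middle blue roll in its cradle at (258,188), the small one at (157,160), the large one at (352,255) and the parcel at (245,305). Next I'll fit the middle roll.

```bash
python3 - <<'E'
from fit import *
import pickle
st=pickle.load(open("w10.pkl","rb"));im=cv2.imread("pics/w10.png")
m=seg(im,100,125,(215,140,298,235),150,40);C=cam("wrist",st)
fit([(C,m)],[.4535,.295,.4])
v=im.copy();v[m>0]=v[m>0]//2+[0,127,0]
save("mw10",v,205,120,120,120,5)
print(atz((352,225),.09,C),atz((352,290),0,C),atz((311,240),.05,C))
E
```

```text
[0.4559 0.2955 0.292 ] 16.730639891693723 249.125 [3057]
[0.4557 0.2953 0.3241] 18.568177800786387 248.9375 [3057]
[0.4451 0.383  0.09  ] [0.5515 0.4703 0.    ] [0.4873 0.3703 0.05  ]
```

View pics/mw10.png

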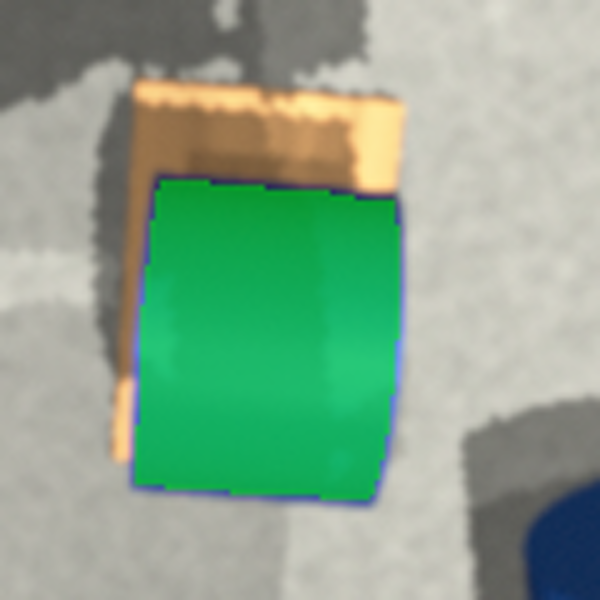

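```bash
python3 - <<'E'
from plan import *
p,R=rows([.4558,.2954,.11],Rt(18,0),5)
E
```

```text
0 [ 0.28  1.69  0.08 -0.01  0.78 -0.07]
1 [ 0.27  1.68  0.08 -0.01  0.78 -0.07]
2 [ 0.27  1.69  0.08 -0.01  0.78 -0.07]
3 [ 0.27  1.69  0.09 -0.01  0.78 -0.07]
4 [ 0.27  1.68  0.09 -0.01  0.78 -0.07]
```

>>> {"name": "jog_arm", "arguments": {
  "rows": [
    {"hand": 1, "dx": 0.27, "dy": 1.7, "dz": 0.08, "ax": 0, "ay": 0.8, "az": -0.07},
    {"hand": 1, "dx": 0.27, "dy": 1.7, "dz": 0.08, "ax": 0, "ay": 0.8, "az": -0.07},
    {"hand": 1, "dx": 0.27, "dy": 1.7, "dz": 0.08, "ax": 0, "ay": 0.8, "az": -0.07},
    {"hand": 1, "dx": 0.27, "dy": 1.7, "dz": 0.08, "ax": 0, "ay": 0.8, "az": -0.07},
    {"hand": 1, "dx": 0.27, "dy": 1.7, "dz": 0.08, "ax": 0, "ay": 0.8, "az": -0.07}
  ]
}}

```text
time_s: 11.0
position: [0.4573, 0.295, 0.1122]
tool_rot: [[0.952, 0.004, -0.306], [0.306, 0.002, 0.952], [0.005, -1.0, 0.001]]
ft_force: [-0.2, 0.1, -0.9]
grip_width: 0.0856
```

```bash
python3 - <<'E'
from fit import *
from plan import rows,Rt
st=status.observe();print(st["q"],st["position"],st["tool_rot"])
im=imaging.get_image("wrist")[:,:,::-1].copy();cv2.imwrite("pics/w11.png",im)
m=seg(im,100,125,(190,140,310,265),150,40);C=cam("wrist",st)
fit([(C,m)],[.4558,.2954,.315])
E
```

```text
[ 20.3296  27.7881  85.9622   0.0521  65.9701 -87.4972] [0.4573 0.295  0.1122] [[ 0.9521  0.0043 -0.3058]
 [ 0.3058  0.0025  0.9521]
 [ 0.0048 -1.      0.001 ]]
[0.4556 0.2951 0.2894] 16.583950310259883 327.734375 [6361]
[0.4556 0.2955 0.3137] 17.97181169313026 323.25 [6361]
```

View pics/w11.png

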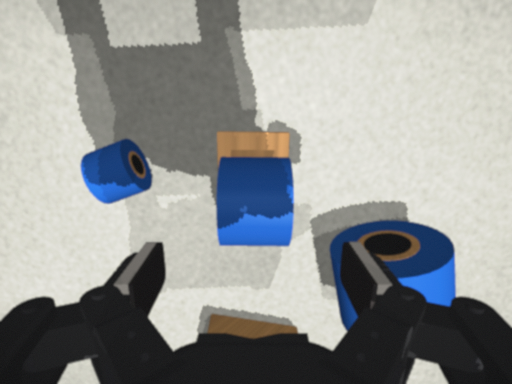

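```bash
python3 - <<'E'
from fit import *
import pickle
A=cam("wrist",pickle.load(open("w10.pkl","rb")));st=status.observe();B=cam("wrist",st)
def tri(*l):
    M=[];b=[]
    for C,uv in l:
        t,d=ray(uv,C);d=d/np.linalg.norm(d);P=np.eye(3)-np.outer(d,d);M.append(P);b.append(P@t)
    return np.linalg.lstsq(np.vstack(M),np.hstack(b),rcond=None)[0]
p=tri((A,(351,227)),(B,(388,245)))
R=st["tool_rot"]
print("hole",p,R.T@(p-[.4556,.2953,.049]))
for a,b in(((311,232),(331,243)),((396,236),(454,247))):
    p=tri((A,a),(B,b));print(p,R.T@(p-[.4556,.2953,.049]))
im=cv2.imread("pics/side9.png");save("c_big",im,205,300,100,84,7)
im=cv2.imread("pics/scene9.png");save("c_big2",im,330,240,70,80,7)
E
```

```text
hole [0.4642 0.4156 0.0252] [0.0449 0.0239 0.1119]
[ 0.5366  0.4321 -0.1234] [0.1188 0.1725 0.1054]
[0.4508 0.4654 0.0301] [0.0473 0.019  0.1635]
```

View pics/c_big2.png

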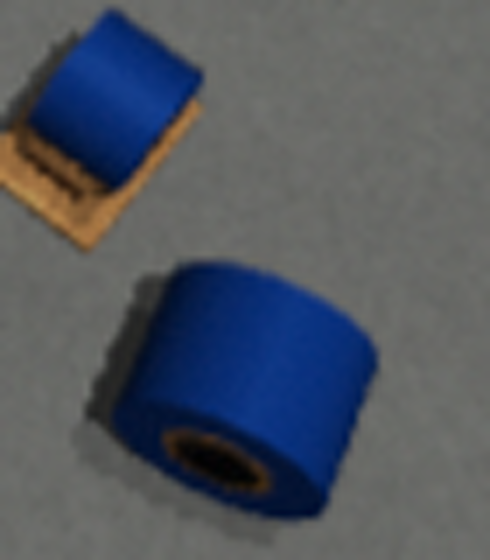

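>>> {"name": "jog_arm", "arguments": {
  "rows": [
    {"hand": 1, "dx": -0.1, "dy": 1.2, "dz": 0.04, "ax": 0, "ay": 0, "az": 0.1},
    {"hand": 1, "dx": -0.1, "dy": 1.8, "dz": 0.04, "ax": 0, "ay": 0, "az": 0.1},
    {"hand": 1, "dx": 0, "dy": 1.8, "dz": 0, "ax": 0, "ay": 0, "az": 0},
    {"hand": 1, "dx": 0, "dy": 1.6, "dz": 0, "ax": 0, "ay": 0, "az": 0},
    {"hand": 1, "dx": 0, "dy": 0.8, "dz": 0, "ax": 0, "ay": 0, "az": 0}
  ]
}}

```text
time_s: 11.47
position: [0.4547, 0.2948, 0.0399]
tool_rot: [[0.952, -0.001, -0.306], [0.306, 0.0, 0.952], [-0.001, -1.0, 0.001]]
ft_force: [-0.0, -1.2, -0.0]
grip_width: 0.0854
```

>>> {"name": "jog_arm", "arguments": {
  "rows": [
    {"hand": 0.4, "dx": 0, "dy": 0, "dz": 0, "ax": 0, "ay": 0, "az": 0},
    {"hand": 0, "dx": 0, "dy": 0, "dz": 0, "ax": 0, "ay": 0, "az": 0},
    {"hand": 0, "dx": 0, "dy": 0, "dz": 0, "ax": 0, "ay": 0, "az": 0},
    {"hand": 0, "dx": 0, "dy": 0, "dz": 0, "ax": 0, "ay": 0, "az": 0},
    {"hand": 0, "dx": 0, "dy": 0, "dz": 0, "ax": 0, "ay": 0, "az": 0}
  ],
  "newtons": 20
}}

```text
time_s: 11.88
position: [0.4561, 0.2954, 0.0424]
tool_rot: [[0.952, 0.003, -0.306], [0.306, 0.001, 0.952], [0.004, -1.0, 0.0]]
ft_force: [-0.6, -1.6, 5.8]
grip_width: 0.0478
```

>>> {"name": "jog_arm", "arguments": {
  "rows": [
    {"hand": 0, "dx": 0, "dy": 0, "dz": 0, "ax": 0, "ay": 0, "az": 0},
    {"hand": 0, "dx": 0, "dy": 0, "dz": 0, "ax": 0, "ay": 0, "az": 0},
    {"hand": 0, "dx": 0, "dy": 0, "dz": 0, "ax": 0, "ay": 0, "az": 0},
    {"hand": 0, "dx": 0, "dy": 0, "dz": 0, "ax": 0, "ay": 0, "az": 0},
    {"hand": 0, "dx": 0, "dy": 0, "dz": 0, "ax": 0, "ay": 0, "az": 0}
  ]
}}

```text
time_s: 12.3
position: [0.4561, 0.2954, 0.0424]
tool_rot: [[0.952, 0.003, -0.306], [0.306, 0.001, 0.952], [0.003, -1.0, 0.0]]
ft_force: [0.0, -0.1, 6.2]
grip_width: 0.048
```

```bash
python3 - <<'E'
from plan import *
st=status.observe();o=np.array(st["tool_rot"]).T@(np.array([.4556,.2953,.049])-st["position"]);print("centre in tool",o,st["q"])
p,R=rows([*st["position"][:2],.16],st["tool_rot"],5,pr=False)
t,TR=rack(-.16,.26,40,off=-o[1]);print(t)
p,R=rows(t,TR,20,p,R)
E
```

```text
centre in tool [-0.0005 -0.0066  0.0001] [ 20.4383  33.2028  90.333    0.0103  56.2667 -87.402 ]
[ 0.4628 -0.0301  0.2549]
0 [-0.46 -0.48 -1.56 -0.2   0.54 -1.98]
1 [-0.44 -0.48 -1.56 -0.2   0.54 -1.98]
2 [-0.4  -0.5  -1.58 -0.2   0.54 -1.98]
3 [-0.37 -0.5  -1.57 -0.2   0.54 -1.98]
4 [-0.34 -0.51 -1.58 -0.2   0.54 -1.98]
5 [-0.3  -0.52 -1.59 -0.2   0.54 -1.98]
6 [-0.27 -0.52 -1.59 -0.2   0.54 -1.98]
7 [-0.24 -0.52 -1.6  -0.2   0.54 -1.98]
8 [-0.21 -0.53 -1.59 -0.2   0.54 -1.98]
9 [-0.17 -0.53 -1.61 -0.2   0.54 -1.98]
10 [-0.14 -0.52 -1.6  -0.2   0.54 -1.98]
11 [-0.1  -0.53 -1.61 -0.2   0.54 -1.98]
12 [-0.08 -0.52 -1.61 -0.2   0.54 -1.98]
13 [-0.04 -0.52 -1.62 -0.2   0.54 -1.98]
14 [-0.   -0.51 -1.61 -0.2   0.54 -1.98]
15 [ 0.03 -0.51 -1.62 -0.2   0.54 -1.98]
16 [ 0.06 -0.5  -1.62 -0.2   0.54 -1.98]
17 [ 0.09 -0.49 -1.62 -0.2   0.54 -1.98]
18 [ 0.12 -0.49 -1.62 -0.2   0.54 -1.98]
19 [ 0.16 -0.47 -1.62 -0.2   0.54 -1.98]
```

>>> {"name": "jog_arm", "arguments": {
  "rows": [
    {"hand": 0, "dx": 0, "dy": -1.2, "dz": 0, "ax": 0, "ay": 0, "az": 0},
    {"hand": 0, "dx": 0, "dy": -2.4, "dz": 0, "ax": 0, "ay": 0, "az": 0},
    {"hand": 0, "dx": 0, "dy": -2.7, "dz": 0, "ax": 0, "ay": 0, "az": 0},
    {"hand": 0, "dx": 0, "dy": -2.7, "dz": 0, "ax": 0, "ay": 0, "az": 0},
    {"hand": 0, "dx": 0, "dy": -2.7, "dz": 0, "ax": 0, "ay": 0, "az": 0}
  ]
}}

```text
time_s: 12.72
position: [0.4551, 0.295, 0.1597]
tool_rot: [[0.952, 0.001, -0.306], [0.306, 0.001, 0.952], [0.001, -1.0, 0.0]]
ft_force: [1.4, -0.4, -2.4]
grip_width: 0.0476
```

>>> {"name": "jog_arm", "arguments": {
  "rows": [
    {"hand": 0, "dx": -0.46, "dy": -0.5, "dz": -1.56, "ax": -0.2, "ay": 0.54, "az": -2},
    {"hand": 0, "dx": -0.44, "dy": -0.5, "dz": -1.56, "ax": -0.2, "ay": 0.54, "az": -2},
    {"hand": 0, "dx": -0.4, "dy": -0.5, "dz": -1.58, "ax": -0.2, "ay": 0.54, "az": -2},
    {"hand": 0, "dx": -0.37, "dy": -0.5, "dz": -1.58, "ax": -0.2, "ay": 0.54, "az": -2},
    {"hand": 0, "dx": -0.34, "dy": -0.5, "dz": -1.58, "ax": -0.2, "ay": 0.54, "az": -2}
  ]
}}

```text
time_s: 13.13
position: [0.4568, 0.213, 0.1827]
tool_rot: [[0.95, 0.174, -0.26], [0.258, 0.033, 0.966], [0.177, -0.984, -0.013]]
ft_force: [-0.3, 0.2, -1.0]
grip_width: 0.0479
```

>>> {"name": "jog_arm", "arguments": {
  "rows": [
    {"hand": 0, "dx": -0.3, "dy": -0.52, "dz": -1.6, "ax": -0.2, "ay": 0.54, "az": -2},
    {"hand": 0, "dx": -0.27, "dy": -0.52, "dz": -1.6, "ax": -0.2, "ay": 0.54, "az": -2},
    {"hand": 0, "dx": -0.24, "dy": -0.52, "dz": -1.6, "ax": -0.2, "ay": 0.54, "az": -2},
    {"hand": 0, "dx": -0.2, "dy": -0.52, "dz": -1.6, "ax": -0.2, "ay": 0.54, "az": -2},
    {"hand": 0, "dx": -0.17, "dy": -0.52, "dz": -1.6, "ax": -0.2, "ay": 0.54, "az": -2}
  ]
}}

```text
time_s: 13.55
position: [0.4586, 0.1314, 0.2063]
tool_rot: [[0.916, 0.342, -0.211], [0.204, 0.057, 0.977], [0.346, -0.938, -0.018]]
ft_force: [0.9, -0.0, -0.8]
grip_width: 0.0477
```

>>> {"name": "jog_arm", "arguments": {
  "rows": [
    {"hand": 0, "dx": -0.14, "dy": -0.52, "dz": -1.6, "ax": -0.2, "ay": 0.54, "az": -2},
    {"hand": 0, "dx": -0.1, "dy": -0.52, "dz": -1.6, "ax": -0.2, "ay": 0.54, "az": -2},
    {"hand": 0, "dx": -0.08, "dy": -0.52, "dz": -1.6, "ax": -0.2, "ay": 0.54, "az": -2},
    {"hand": 0, "dx": -0.04, "dy": -0.52, "dz": -1.6, "ax": -0.2, "ay": 0.54, "az": -2},
    {"hand": 0, "dx": 0, "dy": -0.5, "dz": -1.6, "ax": -0.2, "ay": 0.54, "az": -2}
  ]
}}

```text
time_s: 13.97
position: [0.4602, 0.0507, 0.2298]
tool_rot: [[0.851, 0.5, -0.162], [0.146, 0.07, 0.987], [0.504, -0.863, -0.014]]
ft_force: [0.6, 0.2, -1.6]
grip_width: 0.0478
```

>>> {"name": "jog_arm", "arguments": {
  "rows": [
    {"hand": 0, "dx": 0.03, "dy": -0.5, "dz": -1.62, "ax": -0.2, "ay": 0.54, "az": -2},
    {"hand": 0, "dx": 0.06, "dy": -0.5, "dz": -1.62, "ax": -0.2, "ay": 0.54, "az": -2},
    {"hand": 0, "dx": 0.09, "dy": -0.5, "dz": -1.62, "ax": -0.2, "ay": 0.54, "az": -2},
    {"hand": 0, "dx": 0.12, "dy": -0.5, "dz": -1.62, "ax": -0.2, "ay": 0.54, "az": -2},
    {"hand": 0, "dx": 0.16, "dy": -0.47, "dz": -1.62, "ax": -0.2, "ay": 0.54, "az": -2}
  ]
}}

```text
time_s: 14.38
position: [0.4618, -0.0307, 0.2537]
tool_rot: [[0.757, 0.643, -0.114], [0.087, 0.073, 0.993], [0.647, -0.762, -0.001]]
ft_force: [0.1, -0.1, -1.5]
grip_width: 0.0474
```

```bash
python3 - <<'E'
from plan import *
st=status.observe();print(st["q"],st["position"])
im=imaging.get_image("wrist")[:,:,::-1].copy();cv2.imwrite("pics/w12.png",im)
t,TR=rack(-.05,.197,40,off=.0066);print(t)
p,R=rows(t,TR,10)
E
```

```text
[ -32.5156   -1.9143  111.942    36.8239   42.8005 -150.5425] [ 0.4618 -0.0307  0.2537]
[ 0.572  -0.0177  0.1919]
0 [0.44 1.19 0.03 0.01 0.   0.05]
1 [0.44 1.19 0.03 0.01 0.   0.05]
2 [0.44 1.2  0.02 0.01 0.   0.05]
3 [0.44 1.19 0.03 0.01 0.   0.05]
4 [0.45 1.19 0.03 0.01 0.   0.05]
5 [0.44 1.19 0.03 0.01 0.   0.05]
6 [0.45 1.19 0.02 0.01 0.   0.05]
7 [0.45 1.19 0.03 0.01 0.   0.05]
8 [0.44 1.19 0.02 0.01 0.   0.05]
9 [0.45 1.19 0.03 0.01 0.   0.05]
```

View pics/w12.png

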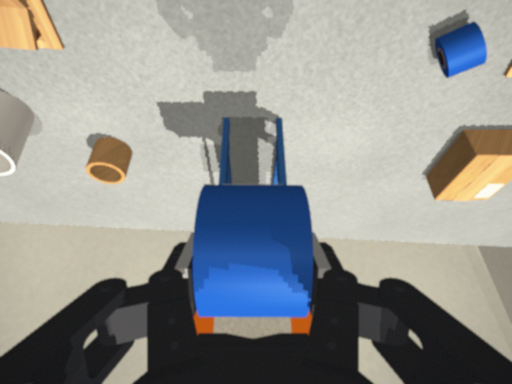

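The blue roll is held squarely and centred on the rack posts at (226..282).

>>> {"name": "jog_arm", "arguments": {
  "rows": [
    {"hand": 0, "dx": 0.44, "dy": 1.19, "dz": 0.03, "ax": 0, "ay": 0, "az": 0.05},
    {"hand": 0, "dx": 0.44, "dy": 1.19, "dz": 0.03, "ax": 0, "ay": 0, "az": 0.05},
    {"hand": 0, "dx": 0.44, "dy": 1.19, "dz": 0.03, "ax": 0, "ay": 0, "az": 0.05},
    {"hand": 0, "dx": 0.44, "dy": 1.19, "dz": 0.03, "ax": 0, "ay": 0, "az": 0.05},
    {"hand": 0, "dx": 0.44, "dy": 1.19, "dz": 0.03, "ax": 0, "ay": 0, "az": 0.05}
  ]
}}

```text
time_s: 14.85
position: [0.517, -0.022, 0.2216]
tool_rot: [[0.762, 0.638, -0.114], [0.088, 0.073, 0.993], [0.642, -0.767, -0.0]]
ft_force: [-0.5, -0.0, -1.6]
grip_width: 0.0481
```

>>> {"name": "jog_arm", "arguments": {
  "rows": [
    {"hand": 0, "dx": 0.44, "dy": 1.19, "dz": 0.03, "ax": 0, "ay": 0, "az": 0.05},
    {"hand": 0, "dx": 0.44, "dy": 1.19, "dz": 0.03, "ax": 0, "ay": 0, "az": 0.05},
    {"hand": 0, "dx": 0.44, "dy": 1.19, "dz": 0.03, "ax": 0, "ay": 0, "az": 0.05},
    {"hand": 0, "dx": 0.44, "dy": 1.19, "dz": 0.03, "ax": 0, "ay": 0, "az": 0.05},
    {"hand": 0, "dx": 0.44, "dy": 1.19, "dz": 0.03, "ax": 0, "ay": 0, "az": 0.05}
  ]
}}

```text
time_s: 15.27
position: [0.5716, -0.0141, 0.19]
tool_rot: [[0.764, 0.634, -0.115], [0.088, 0.073, 0.993], [0.639, -0.77, -0.0]]
ft_force: [0.0, 1.3, -1.0]
grip_width: 0.0475
```

```bash
python3 - <<'E'
from plan import *
st=status.observe();print(st["q"],st["position"])
im=imaging.get_image("side")[:,:,::-1].copy();save("c_s13",im,160,80,200,150,4)
t,TR=rack(-.015,.1765,40,off=.0066);print(t)
p,R=rows(t,TR,5)
t,TR=rack(.006,.1608,40,off=.0066);print(t)
p,R=rows(t,TR,5,p,R)
E
```

```text
[ -21.2834   14.7473  104.5258   37.0428   29.6775 -145.4012] [ 0.5716 -0.0141  0.19  ]
[ 0.6068 -0.0137  0.1714]
0 [ 0.3   0.7  -0.07 -0.01  0.01 -0.07]
1 [ 0.3   0.71 -0.07 -0.01  0.01 -0.07]
2 [ 0.29  0.7  -0.06 -0.01  0.01 -0.07]
3 [ 0.3   0.71 -0.07 -0.01  0.01 -0.07]
4 [ 0.3   0.7  -0.07 -0.01  0.01 -0.07]
[ 0.6277 -0.0113  0.1557]
0 [ 0.12  0.51  0.   -0.   -0.   -0.  ]
1 [ 0.12  0.51  0.   -0.   -0.   -0.  ]
2 [ 0.12  0.51  0.   -0.   -0.   -0.  ]
3 [ 0.12  0.52  0.   -0.   -0.   -0.  ]
4 [ 0.12  0.51  0.   -0.   -0.   -0.  ]
```

View pics/c_s13.png

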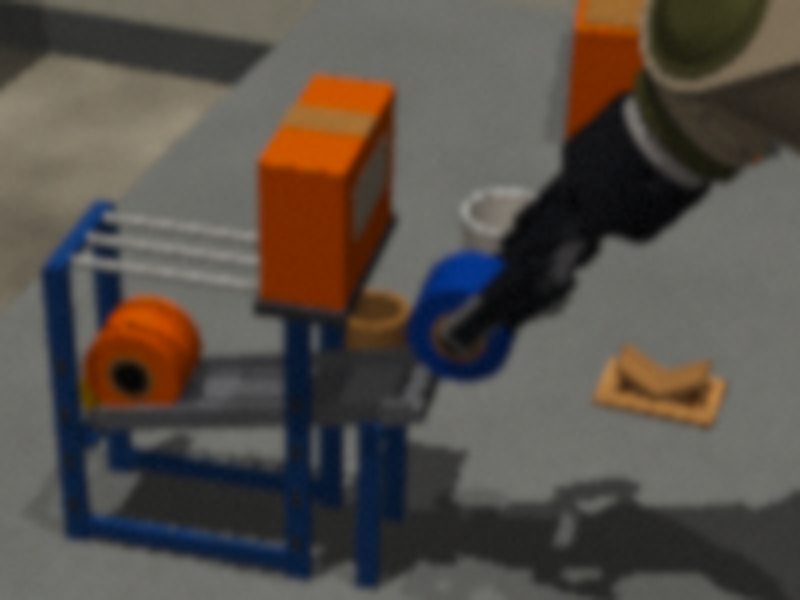

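>>> {"name": "jog_arm", "arguments": {
  "rows": [
    {"hand": 0, "dx": 0.3, "dy": 0.7, "dz": -0.06, "ax": 0, "ay": 0, "az": 0},
    {"hand": 0, "dx": 0.3, "dy": 0.7, "dz": -0.06, "ax": 0, "ay": 0, "az": 0},
    {"hand": 0, "dx": 0.3, "dy": 0.7, "dz": -0.06, "ax": 0, "ay": 0, "az": 0},
    {"hand": 0, "dx": 0.3, "dy": 0.7, "dz": -0.06, "ax": 0, "ay": 0, "az": 0},
    {"hand": 0, "dx": 0.3, "dy": 0.7, "dz": -0.06, "ax": 0, "ay": 0, "az": 0}
  ]
}}

```text
time_s: 15.73
position: [0.6059, -0.0138, 0.1728]
tool_rot: [[0.764, 0.635, -0.114], [0.088, 0.072, 0.993], [0.639, -0.769, -0.0]]
ft_force: [0.0, -0.3, -0.8]
grip_width: 0.048
```

>>> {"name": "jog_arm", "arguments": {
  "rows": [
    {"hand": 0, "dx": 0.12, "dy": 0.5, "dz": 0, "ax": 0, "ay": 0, "az": 0},
    {"hand": 0, "dx": 0.12, "dy": 0.5, "dz": 0, "ax": 0, "ay": 0, "az": 0},
    {"hand": 0, "dx": 0.12, "dy": 0.5, "dz": 0, "ax": 0, "ay": 0, "az": 0},
    {"hand": 0, "dx": 0.12, "dy": 0.5, "dz": 0, "ax": 0, "ay": 0, "az": 0},
    {"hand": 0, "dx": 0.12, "dy": 0.5, "dz": 0, "ax": 0, "ay": 0, "az": 0}
  ]
}}

```text
time_s: 16.15
position: [0.6261, -0.0113, 0.1573]
tool_rot: [[0.764, 0.635, -0.114], [0.088, 0.073, 0.993], [0.639, -0.769, -0.0]]
ft_force: [0.1, 0.7, -1.3]
grip_width: 0.0479
```

```bash
python3 - <<'E'
from plan import *
t,TR=rack(.006,.1595,40,off=.0066);print(t)
p,R=rows(t,TR,3)
im=imaging.get_image("side")[:,:,::-1].copy();save("c_s14",im,160,80,200,150,4)
E
```

```text
[ 0.6277 -0.0113  0.1544]
0 [-0.02  0.11 -0.01 -0.    0.02 -0.1 ]
1 [-0.02  0.1  -0.   -0.    0.02 -0.1 ]
2 [-0.02  0.11 -0.01 -0.    0.02 -0.1 ]
```

View pics/c_s14.png

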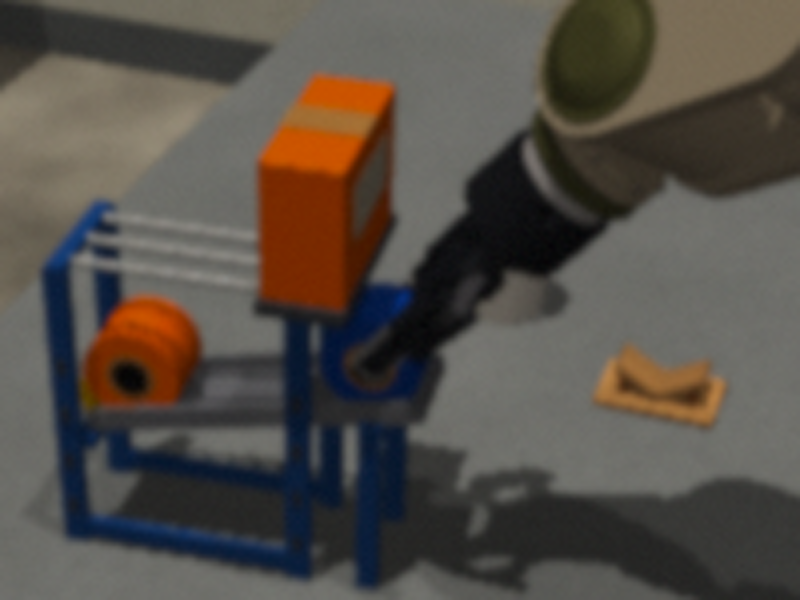

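>>> {"name": "jog_arm", "arguments": {
  "rows": [
    {"hand": 0, "dx": -0.02, "dy": 0.1, "dz": 0, "ax": 0, "ay": 0, "az": 0},
    {"hand": 0, "dx": -0.02, "dy": 0.1, "dz": 0, "ax": 0, "ay": 0, "az": 0},
    {"hand": 0, "dx": -0.02, "dy": 0.06, "dz": 0, "ax": 0, "ay": 0, "az": 0},
    {"hand": 0, "dx": 0, "dy": 0, "dz": 0, "ax": 0, "ay": 0, "az": 0},
    {"hand": 0, "dx": 0, "dy": 0, "dz": 0, "ax": 0, "ay": 0, "az": 0}
  ]
}}

```text
time_s: 16.62
position: [0.6275, -0.0114, 0.1564]
tool_rot: [[0.763, 0.637, -0.114], [0.088, 0.072, 0.994], [0.641, -0.768, -0.001]]
ft_force: [0.1, 1.2, 5.7]
grip_width: 0.0476
```

Contact is made (about 5.7 N upward), so the roll is on the floor of the chute. I'll release it.

>>> {"name": "jog_arm", "arguments": {
  "rows": [
    {"hand": 0.75, "dx": 0, "dy": 0, "dz": 0, "ax": 0, "ay": 0, "az": 0},
    {"hand": 0.75, "dx": 0, "dy": 0, "dz": 0, "ax": 0, "ay": 0, "az": 0},
    {"hand": 0.75, "dx": 0, "dy": 0, "dz": 0, "ax": 0, "ay": 0, "az": 0},
    {"hand": 0.75, "dx": 0, "dy": 0, "dz": 0, "ax": 0, "ay": 0, "az": 0},
    {"hand": 0.75, "dx": 0, "dy": 0, "dz": 0, "ax": 0, "ay": 0, "az": 0}
  ]
}}

```text
time_s: 17.03
position: [0.6268, -0.0113, 0.155]
tool_rot: [[0.765, 0.634, -0.114], [0.088, 0.073, 0.993], [0.639, -0.77, -0.0]]
ft_force: [-0.0, 0.5, 1.0]
grip_width: 0.0638
```

>>> {"name": "jog_arm", "arguments": {
  "rows": [
    {"hand": 0.9, "dx": -0.2, "dy": -0.9, "dz": 0, "ax": 0, "ay": 0, "az": 0},
    {"hand": 1, "dx": -0.4, "dy": -1.5, "dz": 0, "ax": 0, "ay": 0, "az": 0},
    {"hand": 1, "dx": -0.6, "dy": -1.8, "dz": 0, "ax": 0, "ay": 0, "az": 0},
    {"hand": 1, "dx": -0.6, "dy": -1.8, "dz": 0, "ax": 0, "ay": 0, "az": 0},
    {"hand": 1, "dx": -0.6, "dy": -1.8, "dz": 0, "ax": 0, "ay": 0, "az": 0}
  ]
}}

```text
time_s: 17.45
position: [0.5578, -0.0189, 0.2004]
tool_rot: [[0.764, 0.635, -0.114], [0.088, 0.073, 0.993], [0.639, -0.769, -0.0]]
ft_force: [-0.1, -0.2, 0.3]
grip_width: 0.0856
```

>>> {"name": "jog_arm", "arguments": {
  "rows": [
    {"hand": 1, "dx": -0.4, "dy": -2, "dz": 0, "ax": 0, "ay": 0, "az": 3},
    {"hand": 1, "dx": -0.4, "dy": -2, "dz": 0, "ax": 0, "ay": 0, "az": 3},
    {"hand": 1, "dx": -0.4, "dy": -2, "dz": 0, "ax": 0, "ay": 0, "az": 3},
    {"hand": 1, "dx": -0.4, "dy": -2, "dz": 0, "ax": 0, "ay": 0, "az": 3},
    {"hand": 1, "dx": 0, "dy": 0, "dz": 0, "ax": 0, "ay": 0, "az": 0}
  ]
}}

```text
time_s: 17.87
position: [0.5001, -0.0263, 0.2598]
tool_rot: [[0.878, 0.465, -0.114], [0.102, 0.05, 0.994], [0.468, -0.884, -0.004]]
ft_force: [0.2, -0.2, 1.2]
grip_width: 0.0857
```

>>> {"name": "jog_arm", "arguments": {
  "rows": [
    {"hand": 1, "dx": 0, "dy": 0, "dz": 0, "ax": 0, "ay": 0, "az": 0},
    {"hand": 1, "dx": 0, "dy": 0, "dz": 0, "ax": 0, "ay": 0, "az": 0},
    {"hand": 1, "dx": 0, "dy": 0, "dz": 0, "ax": 0, "ay": 0, "az": 0},
    {"hand": 1, "dx": 0, "dy": 0, "dz": 0, "ax": 0, "ay": 0, "az": 0},
    {"hand": 1, "dx": 0, "dy": 0, "dz": 0, "ax": 0, "ay": 0, "az": 0}
  ]
}}

```text
time_s: 18.28
position: [0.5003, -0.0256, 0.2551]
tool_rot: [[0.88, 0.461, -0.114], [0.101, 0.053, 0.993], [0.464, -0.886, 0.0]]
ft_force: [0.0, 0.8, 0.1]
grip_width: 0.0852
```

```bash
python3 - <<'E'
from plan import *
im=imaging.get_image("side")[:,:,::-1].copy();cv2.imwrite("pics/side15.png",im);save("c_s15",im,160,80,200,150,4)
im=imaging.get_image("scene")[:,:,::-1].copy();cv2.imwrite("pics/scene15.png",im);save("c_sc15",im,170,120,150,140,5)
E
```

```text
(no output)
```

View pics/c_s15.png

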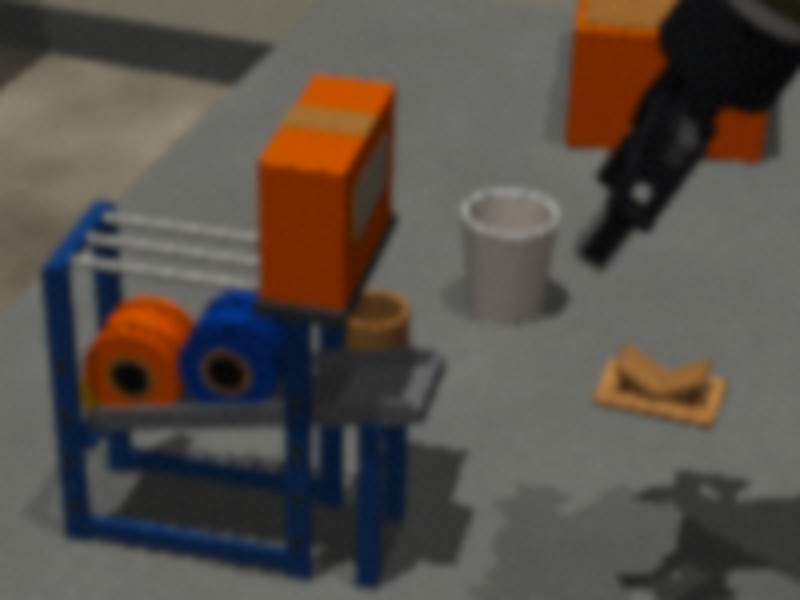

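View pics/scene15.png

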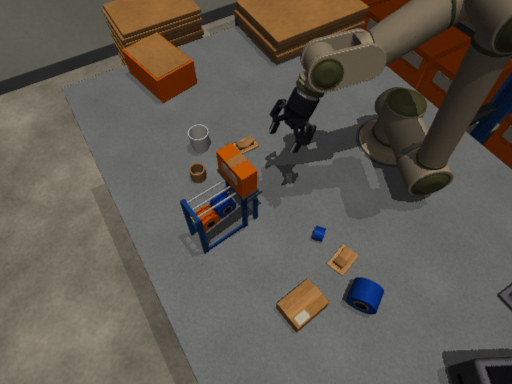

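The orange hub is at (130,378) and the blue hub at (226,370), touching. The cup, core and parcel are at their old pixels. One more pause will show whether the rolls are at rest.

>>> {"name": "jog_arm", "arguments": {
  "rows": [
    {"hand": 1, "dx": 0, "dy": 0, "dz": 0, "ax": 0, "ay": 0, "az": 0},
    {"hand": 1, "dx": 0, "dy": 0, "dz": 0, "ax": 0, "ay": 0, "az": 0},
    {"hand": 1, "dx": 0, "dy": 0, "dz": 0, "ax": 0, "ay": 0, "az": 0},
    {"hand": 1, "dx": 0, "dy": 0, "dz": 0, "ax": 0, "ay": 0, "az": 0},
    {"hand": 1, "dx": 0, "dy": 0, "dz": 0, "ax": 0, "ay": 0, "az": 0}
  ]
}}

```text
time_s: 18.8
position: [0.5004, -0.0257, 0.2559]
tool_rot: [[0.879, 0.462, -0.114], [0.101, 0.053, 0.993], [0.465, -0.885, -0.0]]
ft_force: [0.4, 0.3, 0.6]
grip_width: 0.0856
```

```bash
python3 - <<'E'
from plan import *
from rig import job
a=cv2.imread("pics/side15.png").astype(int);b=imaging.get_image("side")[:,:,::-1].astype(int)
print("rack diff",abs(a-b)[140:195,175:240].max(),abs(a-b)[140:195,175:240].mean())
o=cv2.imread("pics/scene0.png").astype(int);c=imaging.get_image("scene")[:,:,::-1].astype(int)
for n,(x0,y0,x1,y1) in dict(cup=(185,120,212,155),core=(186,160,210,185),parcel=(272,275,332,332)).items(): print(n,abs(o-c)[y0:y1,x0:x1].mean())
# hub spacing/positions against the expected points, +y end face
yw=np.radians(RY);f=lambda x,z,y:np.array([E0[0]+np.cos(yw)*x-np.sin(yw)*y,E0[1]+np.sin(yw)*x+np.cos(yw)*y,z])
print("expected hubs (crop px)",[(proj(f(x,z,.024),cam("side"))[0]+.5-[160,80])*4 for x,z in((.158,.128),(.158-.0626,.128+.0133))])
E
```

```text
rack diff 7 1.0357109557109556
cup 0.9294532627865961
core 0.9622222222222222
parcel 0.9677387914230019
expected hubs (crop px) [array([130.8262, 370.7887]), array([225.0268, 367.6789])]
```

The rolls are at rest (only image noise between the two pictures). The hubs lie within 2 px of where they should be, and the bystanders are unmoved. I'll hand in the job.

```bash
python3 -c "
from rig import job
print(job.close_job())"
```

```text
the job is handed in; nothing more can be done
None
```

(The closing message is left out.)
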